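Shut and screw down the battery cover of a tube drying rack

ROBOT

A 7-joint arm with a two-finger parallel gripper is mounted at the origin on the work surface. World frame = base frame: x ahead of the robot, y to its left, z up, the work surface at z = 0. Lengths are in mm, angles in rad, forces in N, time in s.
With the tool pointing down it reaches from about 425 to 875 mm from the base axis. Payload 4.7 kg.
Tool frame: the origin (TCP) lies at the very end of the fingers, on their centre line; the grasp point (between the pads) lies 19 mm behind it; z points along the fingers, y is the line along which they close (so a half turn about z gives the same grasp; the last joint's range is limited). The gripper opens to 87 mm and grips with 3 to 60 N. Pads are 19 mm wide; open, the fingers measure 117 mm over their backs; the gripper's body (75 mm by 190 mm) begins 51 mm behind the grasp point.
Start: joints at [-1.225, 0.321, -0.07, 1.45, 0.023, 1.371, -0.057], TCP at [211.764, 614.56, 201.487] pointing down, gripper open.
Joint ranges: [-2.86, 2.86], [-0.3, 2.09], [-1.38, 1.24], [0.06, 2.45], [-1.56, 4.7], [0.09, 2.05], [-2.69, 2.69]. Speed limits (rad/s): [2.57, 2.57, 3.14, 3.14, 3.14, 3.14, 3.14].

INTERFACE

Orientations are given as a rotation vector (axis times angle).
In Python, from rig import robot gives the robot as it stands. The module is installed in compiled form; this text tells all that it offers.
- The arm moves only by the tool carry_out, never from a script. Its argument "rows" is a list of rows, each an object with "translation": the shift along the tool's x, y, z scaled (see below), a list of three; "turn": the turn, a rotation vector about the tool's x, y, z scaled (see below), a list of three. In form: [{"translation": [tx, ty, tz], "turn": [wx, wy, wz]}, ...]. A call has exactly 10 rows; each row shifts and turns the commanded pose from where the row before left it, along the tool's axes as they then stand; what a row does not reach is not made up. The controller multiplies each number of a shift by 0.04 m and each number of a turn by 4 degrees. A row lasts 1/10 s, in which the tool goes at most 50 mm and 8.59 degrees, less where a joint would pass 70% of its speed; a pose out of reach is approached as far as the arm can. A call with a number of a shift or a turn outside -1 to 1 is refused whole. A call with a gripper value outside its range is refused whole. "jaw" is the closure, from 0 (fully open) to 1 (shut), set as the call begins (left out, the last holds). The fingers move at their own pace and stop on an object; the grip force is fixed at half the most. Time passes only in rows, so rows that do not move let the fingers close, or fill a call up. It gives the time, the measured TCP pose, the force, the opening and the grip force at its end, in the units of the state.
- robot.state(): the state, without advancing time (a new reading comes with each control period).
- robot.snapshot(name): name is "scene" or "top"; returns a dict with "pixels" (480x640x3 uint8, red, green, blue), "K" (3x3 intrinsics, pixels), "k1" (the pictures are not rectified: a ray, as slopes to the right and down, at radius r is drawn at 1 + k1 r^2 times it, then the intrinsics apply), "pose" (4x4, takes a point from camera to world coordinates). Camera axes: x right, y up, looking along -z (the intrinsics and any distortion apply to the point x, -y, -z); pixel columns grow to the right and rows downward; lengths in mm; the calibration is good to about 2 mm. A picture is of the moment at which its call begins. There is no depth.
- robot.sign_off(): hands the job in; it is judged then, once.
The state is a dict: "clock": time; "joints": joint angles; "qd": joint speeds; "effort": joint torques, N m; "eef_pos": TCP position; "tool_rot": TCP orientation; "ft_force": force on the tool from outside, world axes, zero at the start; "ft_torque": the same for the moment, N m; "opening": finger opening in mm; "grasp_force": force on a finger pad.
Only numpy, scipy, OpenCV 4.12 (cv2) and the standard library are available. Lean on these libraries where they do the work, as an engineer would, in place of code of your own. Each camera call takes 0.05 s, during which the arm holds its last target. There are 200 camera calls.

TASK

The battery cover on the sloping front of the drying rack has been left open. Swing it shut, then take the screwdriver from its wooden stand and turn the cover's slotted screw clockwise until it is fully home, holding the screwdriver square to the cover and its blade pressed down in the slot all the while it turns. Put the screwdriver back in its stand, blade down and handle resting on the block, and leave the glassware and the other things where they are.

Things in the scene. Friction and masses are not known exactly. Their poses are not given: they have to be found in the camera images.
- cover (a joint): battery cover: grey flap, 110 wide (y), 85 from hinge to free edge, 6 thick, on the white sloping console at the front of the drying rack. The value is its opening in rad: 0 shut, flat on the console face (which slopes 25 degrees, facing the robot and up). The hinge is on the upper, far edge; it has friction, stays where it is left, and needs 3 to 4 N at 60 mm from the hinge to swing
- cover_hinge (a point): point on the hinge line of the cover, in the middle of its width, on the underside of the cover. Axes turn with the cover: y along the hinge (to the left at rack yaw 0), -x from the hinge to the free edge, z out of the cover's outer face (that face is at z = 6 mm); opening turns the cover about +y. Shut, z leans 25 degrees from vertical towards the robot
- cover_edge (a point): point on the outer face of the cover, in the middle of its width, 5 mm from its free edge (80 from the hinge). Axes as cover_hinge
- screw (a joint): quarter-turn steel cover screw held captive in the cover. Value in rad of clockwise turn (seen from outside): 0 fully out, 1.571 home (a hard stop). While turning by that quarter it sinks 4 mm, its head from 4 mm proud to flush on the cover; it cannot be pushed in without turning. Friction about 0.07 N m
- slot (a point): centre of the floor of the slot in the screw head. The head is a disc of 26 diameter and 8 high, its axis square to the cover, 58 mm from the hinge in the middle of the cover's width; the slot is 16 long, 6 wide and 5 deep with closed ends. z points along the axis out of the head, x along the slot's length; a clockwise turn is a negative turn about z. When the screw is home the slot lies parallel to the hinge; when fully out it lies square to the hinge
- driver_grip (a point): middle of the screwdriver's handle: black, 26 by 26 square (edges rounded) and 80 long; the whole weighs about 0.12 kg. z along the tool from the blade to the handle's end; x and y square to the handle's flats. It stands upright in its stand at the start, the handle's lower shoulder (40 below this point) resting on top of the block
- driver_tip (a point): end of the screwdriver's blade, 102 below driver_grip along the tool, 62 below the handle's shoulder. Axes as driver_grip: the blade is flat, 12 wide along x, 3 thick along y and 14 long, on a round shank of 8 diameter
- stand_hole0 (a point): centre of the mouth of the 19 by 19 square through hole in the top of the screwdriver stand, a fixed wooden block 70 by 70 by 68 high; z up
- tubes: three test tubes upside down on the pegs of the rack, glass, 18 in diameter; they lean out towards the robot above the console, 0.21 to 0.30 above the table. Origin at the middle of the rack's underside, x and y as the rack: the console front edge is at x = -0.14, the peg frame at x = 0.06; rack 250 wide
- beaker: glass beaker, 68 in diameter, 70 high, open; origin under its centre
- brush: tube brush lying down, blue plastic handle, 200 long; along its x
- bottle: amber glass bottle, 70 in diameter, 150 high; origin under its centre
- jar: white plastic jar, 60 in diameter, 80 high; origin under its centre
- spatula: steel spatula lying down, 180 long; along its x
- stopper: black rubber stopper, 38 in diameter, 32 high; origin under its centre
There are look-alikes about, which are no part of the job. Leave any green, orange or turquoise look-alike of the part that bears driver_grip alone.

How it is judged:
By the outcome, as a careful person would: the job done as asked, in the order asked, and still so for the second after the job is handed in, with the robot touching nothing.
It also fails if it takes over 72 s, if anything falls off the work surface, if the arm or the gripper's body presses on something with over 40 N, if the wrist force passes 120 N, or if a joint passes its speed limit or range.

## Working session

There is one attempt and no reset: what is moved stays moved. The work goes in short steps, Python scripts to look and compute and a tool call to move; the robot and the scene stay as the last step left them, time stands still between calls to the robot, and variables do not carry over. Pictures are saved under pics/ and viewed, at most 10 in all, crops included, and the job is handed in when it is done.

Besides the shell and the picture viewer there is one more tool, called after "Call:" as name([rows], argument=value, ...), one row to a line, values as JSON. carry_out: Moves the arm, as the interface text tells. Its arguments: {"type":"object","properties":{"rows":{"type":"array","items":{"type":"object","properties":{"translation":{"type":"array","items":{"type":"number"}},"turn":{"type":"array","items":{"type":"number"}}}}},"jaw":{"type":"number"}},"required":["rows"]}

```bash
mkdir -p pics; cat > h.py <<'E'
import numpy as np, cv2
from scipy.spatial.transform import Rotation as R
from rig import robot
def snap(n,f=None):
    s=robot.snapshot(n)
    if f: cv2.imwrite('pics/'+f,cv2.cvtColor(s['pixels'],cv2.COLOR_RGB2BGR))
    return s
def ray(s,u,v):
    K=np.array(s['K']);P=np.array(s['pose'])
    d=np.array([(u-K[0,2])/K[0,0],(v-K[1,2])/K[1,1]]);x=d.copy()
    for _ in range(20): x=d/(1+s['k1']*(x@x))
    return P[:3,3],P[:3,:3]@np.array([x[0],-x[1],-1])
def onz(s,u,v,z):
    o,d=ray(s,u,v);return o+d*(z-o[2])/d[2]
def tri(s1,p1,s2,p2):
    o,d=ray(s1,*p1);q,e=ray(s2,*p2)
    t=np.linalg.lstsq(np.c_[d,-e],q-o,rcond=None)[0]
    a=o+d*t[0];b=q+e*t[1];return (a+b)/2,np.linalg.norm(a-b)
def proj(s,p):
    K=np.array(s['K']);P=np.array(s['pose']);c=P[:3,:3].T@(np.array(p)-P[:3,3])
    x=np.array([c[0],-c[1]])/-c[2];x=x*(1+s['k1']*(x@x));return K[:2,:2]@x+K[:2,2]
E
python3 - <<'E'
from h import *
a=snap('scene','s0.png');b=snap('top','t0.png')
for s in (a,b): print(np.round(s['pose'],3).tolist(),np.array(s['K']).tolist(),s['k1'])
print(robot.state())
E
```

```text
[[-0.814, -0.46, 0.356, 930.924], [0.581, -0.646, 0.495, 513.304], [0.002, 0.61, 0.793, 907.471], [0.0, 0.0, 0.0, 1.0]] [[512.6357809033706, 0.0, 314.3510529174425], [0.0, 512.6357809033706, 245.7369389909525], [0.0, 0.0, 1.0]] 0.02926581902329096
[[-0.014, 0.982, -0.189, 345.023], [-1.0, -0.015, -0.007, 11.496], [-0.01, 0.189, 0.982, 1263.236], [0.0, 0.0, 0.0, 1.0]] [[479.637904514397, 0.0, 313.36126811838653], [0.0, 479.637904514397, 243.01310607366133], [0.0, 0.0, 1.0]] -0.12327584248762014
{'clock': 0.1, 'joints': array([-1.22484964,  0.32175203, -0.07005732,  1.45153368,  0.02263778,
        1.37080382, -0.05684512]), 'qd': array([ 0.00023129, -0.00087174, -0.00084219, -0.00489868, -0.00046267,
        0.00112001, -0.00086556]), 'effort': array([-8.37840184e-05, -4.92569697e+01, -4.05725967e-01, -3.13402498e+01,
       -6.42299443e-02,  3.94159800e-02,  6.86020371e-05]), 'eef_pos': array([211.67021123, 614.01575475, 200.47836793]), 'tool_rot': array([-5.18751932e-01, -3.09831881e+00,  2.67802502e-03]), 'ft_force': array([-0.33308653,  0.09826235, -0.53861692]), 'ft_torque': array([0.00256748, 0.02504013, 0.00477355]), 'grasp_force': 0.0, 'opening': 86.71729375124406}
```

View pics/s0.png

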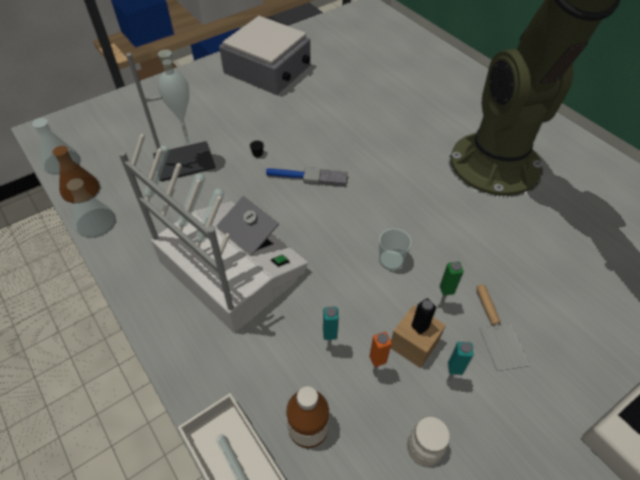

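View pics/t0.png

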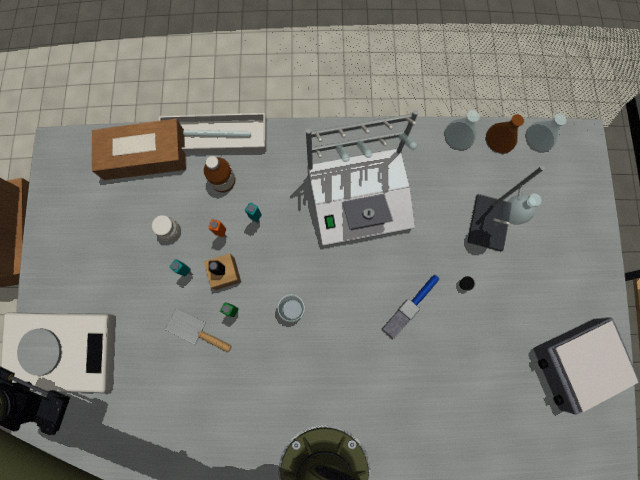

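The scene view shows the rack at about (215,260), with the grey cover and its screw at (250,216), and the black driver at (424,315). In the top view the cover is at (368,212), the screw at (368,213) and the driver at (216,268). Next I'll enlarge both.

```bash
python3 - <<'E'
from h import *
a=cv2.imread('pics/s0.png');b=cv2.imread('pics/t0.png')
def c(i,x,y,w=100,h=75): return cv2.resize(i[y:y+h,x:x+w],(400,300),interpolation=cv2.INTER_CUBIC)
cv2.imwrite('pics/c0.png',np.vstack([np.hstack([c(a,200,180),c(b,318,172)]),np.hstack([c(a,375,290),c(b,180,235)])]))
E
```

```text
(no output)
```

View pics/c0.png

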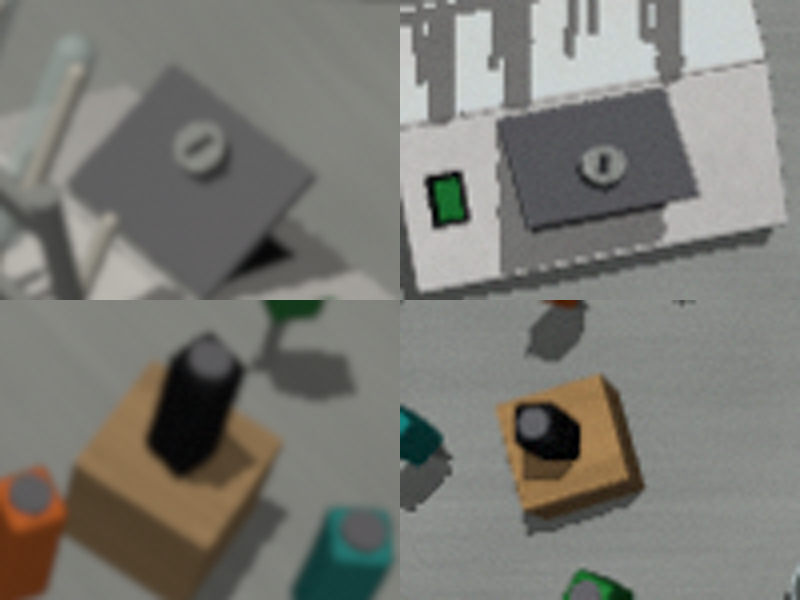

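The crops show the cover opened about 30–40° with its slot square to the hinge. The handle's flats look roughly in line with the stand. Triangulating from these corners.

```bash
python3 - <<'E'
from h import *
a=snap('scene');b=snap('top')
S=lambda x,y:(200+x/4,180+y/4);T=lambda x,y:(318+(x-400)/4,172+y/4)
S2=lambda x,y:(375+x/4,290+(y-300)/4);T2=lambda x,y:(180+(x-400)/4,235+(y-300)/4)
for n,p,q in [('hinge+y',S(205,297),T(497,120)),('hinge-y',S(68,185),T(665,88)),('free+y',S(315,178),T(533,230)),('free-y',S(175,65),T(697,195)),('screw',S(200,148),T(603,164)),
 ('cap',S2(210,360),T2(533,417)),('st1',S2(150,365),T2(525,510)),('st2',S2(283,440),T2(497,405)),('st3',S2(205,545),T2(603,375)),('st4',S2(75,465),T2(632,482)),('hb',S2(180,475),T2(578,458))]:
    x,e=tri(a,p,b,q);print(n,x.round(1),round(e,1))
st=[onz(b,*T2(*p),68)[:2].round(1).tolist() for p in [(525,510),(497,405),(603,375),(632,482)]];print(st)
st=[onz(a,*S2(*p),68)[:2].round(1).tolist() for p in [(150,365),(283,440),(205,545),(75,465)]];print(st)
# console front edge low corners, top
print([onz(b,318+(x-400)/4,172+y/4,z).round(0).tolist() for x,y,z in [(418,290,50),(785,218,50),(400,120,100),(755,62,100)]])
E
```

```text
hinge+y [676.7 -55.   85.7] 0.9
hinge-y [ 696.6 -162.8   81.8] 1.7
free+y [599.2 -73.5 106.9] 1.3
free-y [ 619.1 -175.6  113.5] 0.5
screw [ 639.  -117.8  114.9] 0.2
cap [510.3 256.9 153.7] 2.2
st1 [481.9 247.9 101.5] 61.9
st2 [513.1 290.7 142.4] 24.7
st3 [536.3 263.4  41.4] 66.9
st4 [500.9 215.  -19.8] 28.2
hb [500.  253.9  35.2] 4.8
[[464.7, 278.7], [531.8, 298.3], [550.2, 230.6], [481.7, 211.0]]
[[486.6, 214.3], [463.8, 279.5], [529.4, 297.5], [550.4, 233.9]]
[[574.0, -3.0, 50.0], [618.0, -243.0, 50.0], [673.0, 7.0, 100.0], [708.0, -219.0, 100.0]]
```

```bash
cat >> h.py <<'E'
YAW=np.radians(10.5);LX=np.array([np.cos(YAW),np.sin(YAW),0]);LY=np.array([-np.sin(YAW),np.cos(YAW),0]);LZ=np.array([0,0,1.])
S25,C25=np.sin(np.radians(25)),np.cos(np.radians(25))
N=-S25*LX+C25*LZ; E=-C25*LX-S25*LZ
HU=np.array([685,-109,78.])
def go(p,z,y,n1=10,n2=10):
    """target TCP p, tool z and y dirs; prints rotation (tool frame) then shift after rotation, in row units"""
    st=robot.state();R0=R.from_rotvec(st['tool_rot']).as_matrix()
    z=z/np.linalg.norm(z);y=y-z*(y@z);y/=np.linalg.norm(y);R1=np.c_[np.cross(y,z),y,z]
    rv=R.from_matrix(R0.T@R1).as_rotvec();d=np.array(p)-st['eef_pos']
    print('turn/row x%d'%n1,(np.degrees(rv)/4/n1).round(3),'deg',np.degrees(rv).round(1))
    print('shift/row x%d'%n2,'after turn',(R1.T@d/40/n2).round(3),'before turn',(R0.T@d/40/n2).round(3),'mm',d.round(1))
E
python3 - <<'E'
from h import *
a=snap('scene','s1.png');b=snap('top')
i=cv2.imread('pics/t0.png');j=cv2.imread('pics/s0.png')
cv2.imwrite('pics/c1.png',np.hstack([cv2.resize(i[105:185,300:425],(400,400)),cv2.resize(j[120:300,110:310],(400,400))]))
for z in (210,250,300):
    for u,v in [(346,155),(366,155),(408,145)]:
        p=onz(b,u,v,z);print(z,(u,v),p.round(0),'local from hinge',((p-HU)@LX).round(0),((p-HU)@LY).round(0))
t=HU-60*LX+32*LY+[0,0,65]
print(t);go(t,-N,E); go(t,-N,-E); go(t,-N,LY);go(t,-N,-LY)
E
```

```text
210 (346, 155) [755. -60. 210.] local from hinge 78.0 36.0
210 (366, 155) [ 754. -106.  210.] local from hinge 69.0 -10.0
210 (408, 145) [ 778. -206.  210.] local from hinge 74.0 -112.0
250 (346, 155) [739. -57. 250.] local from hinge 63.0 41.0
250 (366, 155) [ 739. -102.  250.] local from hinge 54.0 -3.0
250 (408, 145) [ 762. -198.  250.] local from hinge 59.0 -101.0
300 (346, 155) [720. -53. 300.] local from hinge 44.0 48.0
300 (366, 155) [719. -96. 300.] local from hinge 36.0 6.0
300 (408, 145) [ 741. -187.  300.] local from hinge 41.0 -87.0
[620.17316873 -88.46997449 143.        ]
turn/row x10 [ 0.378 -0.651 -2.932] deg [  15.1  -26.  -117.3]
shift/row x10 after turn [ 1.914 -0.558  0.421] before turn [-1.538 -1.329  0.146] mm [ 408.4 -702.9  -58.1]
turn/row x10 [-0.566 -0.329  1.487] deg [-22.6 -13.2  59.5]
shift/row x10 after turn [-1.914  0.558  0.421] before turn [-1.538 -1.329  0.146] mm [ 408.4 -702.9  -58.1]
turn/row x10 [-0.162 -0.611 -0.726] deg [ -6.5 -24.4 -29. ]
shift/row x10 after turn [-0.558 -1.914  0.421] before turn [-1.538 -1.329  0.146] mm [ 408.4 -702.9  -58.1]
turn/row x10 [-0.817  0.216  3.685] deg [-32.7   8.6 147.4]
shift/row x10 after turn [0.558 1.914 0.421] before turn [-1.538 -1.329  0.146] mm [ 408.4 -702.9  -58.1]
```

View pics/c1.png

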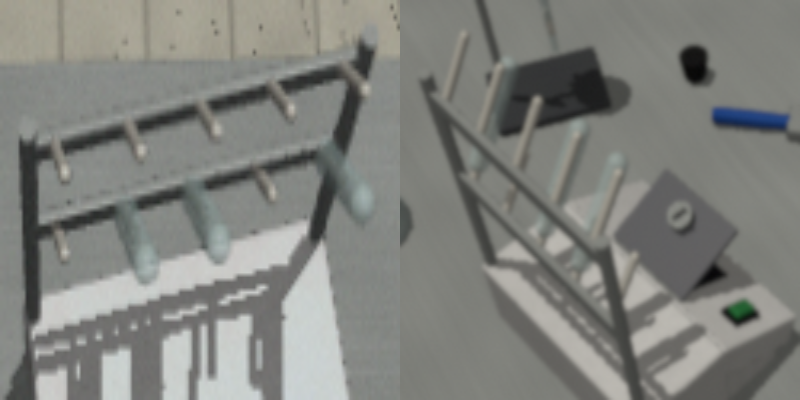

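The crops show the tubes leaning toward the robot, their tips at about (345,160) in the top view, or 36–48 mm beyond the hinge line at z ≈ 300. That leaves clear room for the tool, so I'm moving off.

Call:
carry_out([
  {"translation":[-0.77,-0.66,0],"turn":[0,0,0]},
  {"translation":[-0.77,-0.66,0],"turn":[0,0,0]},
  {"translation":[-0.77,-0.66,0],"turn":[0,0,0]},
  {"translation":[-0.77,-0.66,0],"turn":[0,0,0]},
  {"translation":[-0.77,-0.66,0],"turn":[0,0,0]},
  {"translation":[-0.77,-0.66,0],"turn":[0,0,0]},
  {"translation":[-0.77,-0.66,0],"turn":[0,0,0]},
  {"translation":[-0.77,-0.66,0],"turn":[0,0,0]},
  {"translation":[-0.77,-0.66,0],"turn":[0,0,0]},
  {"translation":[-0.77,-0.66,0],"turn":[0,0,0]},
], jaw=1)

```text
clock: 1.3
eef_pos: [417.6, 263.1, 201.7]
tool_rot: [0.519, 3.098, 0.001]
ft_force: [0.4, 0.7, 0.1]
opening: 14.9
grasp_force: 0.0
```

Call:
carry_out([
  {"translation":[-0.6,-0.66,0],"turn":[0,0,1]},
  {"translation":[-0.65,-0.6,0],"turn":[0,0,1]},
  {"translation":[-0.7,-0.55,0],"turn":[0,0,1]},
  {"translation":[-0.72,-0.5,0],"turn":[0,0,1]},
  {"translation":[-0.75,-0.4,0],"turn":[0,0,1]},
  {"translation":[-0.78,-0.35,0],"turn":[0,0,1]},
  {"translation":[-0.8,-0.3,0],"turn":[0,0,1]},
  {"translation":[-0.8,-0.2,0],"turn":[0,0,1]},
  {"translation":[-0.8,-0.1,0],"turn":[0,0,1]},
  {"translation":[-0.8,-0.1,0],"turn":[0,0,1]},
])

```text
clock: 2.3
eef_pos: [569.7, -41.8, 201.6]
tool_rot: [1.55, 2.732, 0.001]
ft_force: [1.6, -0.5, 0.6]
opening: 0.8
grasp_force: 0.0
```

```bash
python3 - <<'E'
from h import *
st=robot.state();print(st['clock'],st['eef_pos'],st['joints'].round(2),st['opening'],st['ft_force'].round(1))
t=HU-60*LX+32*LY+[0,0,75]
go(t,-N,-E)
E
```

```text
2.3 [569.72046217 -41.82065854 201.61035395] [-0.47  0.16  0.56  1.67 -0.09  1.33  0.64] 0.8285477114064145 [ 1.6 -0.5  0.6]
turn/row x10 [-0.617 -0.111  0.501] deg [-24.7  -4.4  20. ]
shift/row x10 after turn [-0.138  0.042  0.154] before turn [-0.165  0.048  0.122] mm [ 50.5 -46.6 -48.6]
```

Call:
carry_out([
  {"translation":[0,0,0],"turn":[-0.617,-0.111,0.501]},
  {"translation":[0,0,0],"turn":[-0.617,-0.111,0.501]},
  {"translation":[0,0,0],"turn":[-0.617,-0.111,0.501]},
  {"translation":[0,0,0],"turn":[-0.617,-0.111,0.501]},
  {"translation":[0,0,0],"turn":[-0.617,-0.111,0.501]},
  {"translation":[0,0,0],"turn":[-0.617,-0.111,0.501]},
  {"translation":[0,0,0],"turn":[-0.617,-0.111,0.501]},
  {"translation":[0,0,0],"turn":[-0.617,-0.111,0.501]},
  {"translation":[0,0,0],"turn":[-0.617,-0.111,0.501]},
  {"translation":[0,0,0],"turn":[-0.617,-0.111,0.501]},
])

```text
clock: 3.3
eef_pos: [568.9, -41.0, 201.7]
tool_rot: [1.804, 2.171, 0.483]
ft_force: [-0.5, -0.2, 0.8]
opening: 0.1
grasp_force: 0.0
```

Call:
carry_out([
  {"translation":[-0.17,0.05,0.19],"turn":[0,0,0]},
  {"translation":[-0.17,0.05,0.19],"turn":[0,0,0]},
  {"translation":[-0.17,0.05,0.19],"turn":[0,0,0]},
  {"translation":[-0.17,0.05,0.19],"turn":[0,0,0]},
  {"translation":[-0.17,0.05,0.19],"turn":[0,0,0]},
  {"translation":[-0.17,0.05,0.19],"turn":[0,0,0]},
  {"translation":[-0.17,0.05,0.19],"turn":[0,0,0]},
  {"translation":[-0.17,0.05,0.19],"turn":[0,0,0]},
  {"translation":[0,0,0],"turn":[0,0,0]},
  {"translation":[0,0,0],"turn":[0,0,0]},
])

```text
clock: 4.3
eef_pos: [618.6, -87.3, 152.8]
tool_rot: [1.804, 2.174, 0.479]
ft_force: [0.4, 0.1, -0.4]
opening: 0.5
grasp_force: 0.0
```

```bash
python3 - <<'E'
from h import *
a=snap('scene');b=snap('top')
st=robot.state();p=st['eef_pos'];print(st['clock'],p,st['joints'].round(2),st['ft_force'].round(1),'tcp px',proj(a,p),proj(b,p))
cv2.imwrite('pics/c2.png',cv2.cvtColor(np.hstack([cv2.resize(s['pixels'][y:y+150,x:x+100],(400,600)) for s,x,y in((a,200,120),(b,320,120))]),cv2.COLOR_RGB2BGR))
go(HU-58*LX+32*LY+[0,0,-15],-N,-E)
E
```

```text
4.4 [618.70874917 -86.77798043 153.31922153] [-0.46 -0.02  0.65  2.01 -0.22  0.75  0.51] [ 0.6 -0.4 -0.4] tcp px [265.12559572 209.39833465] [357.70928241 217.43229115]
turn/row x10 [-0.001 -0.001  0.004] deg [-0.  -0.1  0.1]
shift/row x10 after turn [-0.005 -0.088  0.208] before turn [-0.005 -0.088  0.208] mm [  3.4  -1.3 -90.3]
```

View pics/c2.png

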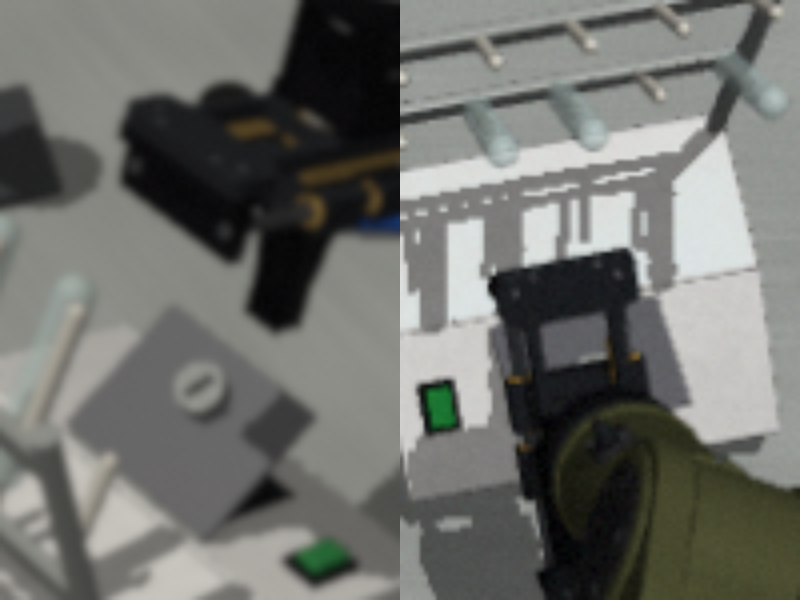

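The closed fingertips (left half, about (275,325)) are above the cover's +y side, clear of the screw and the tubes. Pushing down.

Call:
carry_out([
  {"translation":[0,-0.07,0.16],"turn":[0,0,0]},
  {"translation":[0,-0.07,0.16],"turn":[0,0,0]},
  {"translation":[0,-0.07,0.16],"turn":[0,0,0]},
  {"translation":[0,-0.07,0.16],"turn":[0,0,0]},
  {"translation":[0,-0.07,0.16],"turn":[0,0,0]},
  {"translation":[0,-0.07,0.16],"turn":[0,0,0]},
  {"translation":[0,-0.07,0.16],"turn":[0,0,0]},
  {"translation":[0,-0.07,0.16],"turn":[0,0,0]},
  {"translation":[0,-0.07,0.16],"turn":[0,0,0]},
  {"translation":[0,-0.07,0.16],"turn":[0,0,0]},
])

```text
clock: 5.4
eef_pos: [620.5, -86.8, 83.1]
tool_rot: [1.803, 2.173, 0.481]
ft_force: [-1.1, -0.4, 2.5]
opening: 0.5
grasp_force: 1.2
```

Call:
carry_out([
  {"translation":[0,-0.03,0.07],"turn":[0,0,0]},
  {"translation":[0,-0.03,0.07],"turn":[0,0,0]},
  {"translation":[0,-0.03,0.07],"turn":[0,0,0]},
  {"translation":[0,0,0],"turn":[0,0,0]},
  {"translation":[0,0,0],"turn":[0,0,0]},
  {"translation":[0,0,0],"turn":[0,0,0]},
  {"translation":[0,0,0],"turn":[0,0,0]},
  {"translation":[0,0,0],"turn":[0,0,0]},
  {"translation":[0,0,0],"turn":[0,0,0]},
  {"translation":[0,0,0],"turn":[0,0,0]},
])

```text
clock: 6.4
eef_pos: [620.4, -86.6, 74.2]
tool_rot: [1.803, 2.173, 0.481]
ft_force: [0.5, 0.6, 0.2]
opening: 0.5
grasp_force: 0.0
```

Call:
carry_out([
  {"translation":[0,-0.02,0.05],"turn":[0,0,0]},
  {"translation":[0,-0.02,0.05],"turn":[0,0,0]},
  {"translation":[0,-0.02,0.05],"turn":[0,0,0]},
  {"translation":[0,0,0],"turn":[0,0,0]},
  {"translation":[0,0,0],"turn":[0,0,0]},
  {"translation":[0,0,0],"turn":[0,0,0]},
  {"translation":[0,0,0],"turn":[0,0,0]},
  {"translation":[0,0,0],"turn":[0,0,0]},
  {"translation":[0,0,0],"turn":[0,0,0]},
  {"translation":[0,0,0],"turn":[0,0,0]},
])

```text
clock: 7.4
eef_pos: [620.8, -86.5, 67.7]
tool_rot: [1.803, 2.173, 0.481]
ft_force: [0.1, 0.3, -1.0]
opening: 0.7
grasp_force: 0.0
```

```bash
python3 - <<'E'
from h import *
a=snap('scene')
cv2.imwrite('pics/c3.png',cv2.cvtColor(cv2.resize(a['pixels'][160:310,180:330],(600,600)),cv2.COLOR_RGB2BGR))
E
```

```text
(no output)
```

View pics/c3.png

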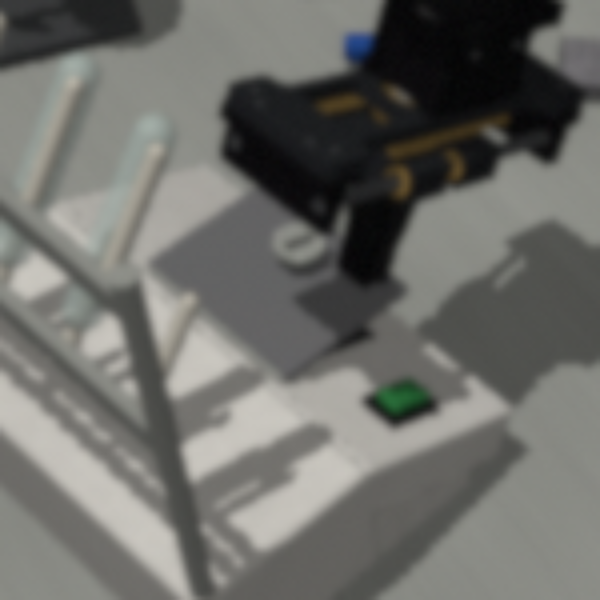

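The cover is mostly down, with a small gap still visible near (350,345). I'll keep pushing until the force rises.

Call:
carry_out([
  {"translation":[0,-0.02,0.045],"turn":[0,0,0]},
  {"translation":[0,-0.02,0.045],"turn":[0,0,0]},
  {"translation":[0,-0.02,0.045],"turn":[0,0,0]},
  {"translation":[0,-0.02,0.045],"turn":[0,0,0]},
  {"translation":[0,0,0],"turn":[0,0,0]},
  {"translation":[0,0,0],"turn":[0,0,0]},
  {"translation":[0,0,0],"turn":[0,0,0]},
  {"translation":[0,0,0],"turn":[0,0,0]},
  {"translation":[0,0,0],"turn":[0,0,0]},
  {"translation":[0,0,0],"turn":[0,0,0]},
])

```text
clock: 8.45
eef_pos: [620.8, -86.5, 59.8]
tool_rot: [1.804, 2.173, 0.481]
ft_force: [0.9, -0.6, 0.4]
opening: 0.5
grasp_force: 0.0
```

Call:
carry_out([
  {"translation":[0,-0.01,0.025],"turn":[0,0,0]},
  {"translation":[0,-0.01,0.025],"turn":[0,0,0]},
  {"translation":[0,-0.01,0.025],"turn":[0,0,0]},
  {"translation":[0,-0.01,0.025],"turn":[0,0,0]},
  {"translation":[0,0,0],"turn":[0,0,0]},
  {"translation":[0,0,0],"turn":[0,0,0]},
  {"translation":[0,0,0],"turn":[0,0,0]},
  {"translation":[0,0,0],"turn":[0,0,0]},
  {"translation":[0,0,0],"turn":[0,0,0]},
  {"translation":[0,0,0],"turn":[0,0,0]},
])

```text
clock: 9.45
eef_pos: [621.0, -86.5, 55.4]
tool_rot: [1.804, 2.173, 0.481]
ft_force: [-0.1, -0.5, 0.6]
opening: 0.3
grasp_force: 0.1
```

```bash
python3 - <<'E'
from h import *
a=snap('scene');print(robot.state()['ft_force'],robot.state()['eef_pos'])
cv2.imwrite('pics/c4.png',cv2.cvtColor(cv2.resize(a['pixels'][190:290,210:310],(600,600)),cv2.COLOR_RGB2BGR))
E
```

```text
[-0.62596901  0.3825661   0.371478  ] [621.02238457 -86.4994074   55.41192061]
```

View pics/c4.png

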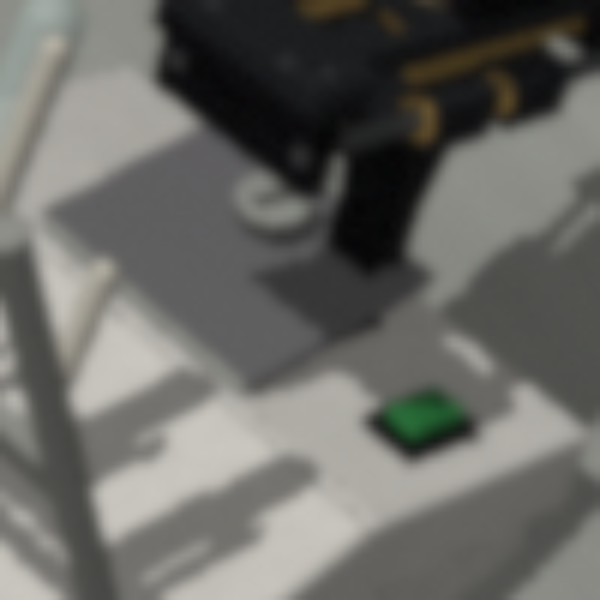

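It's nearly shut, with only a sliver of gap at (375,325). A few more millimetres.

Call:
carry_out([
  {"translation":[0,-0.01,0.022],"turn":[0,0,0]},
  {"translation":[0,-0.01,0.022],"turn":[0,0,0]},
  {"translation":[0,-0.01,0.022],"turn":[0,0,0]},
  {"translation":[0,0,0],"turn":[0,0,0]},
  {"translation":[0,0,0],"turn":[0,0,0]},
  {"translation":[0,0,0],"turn":[0,0,0]},
  {"translation":[0,0,0],"turn":[0,0,0]},
  {"translation":[0,0,0],"turn":[0,0,0]},
  {"translation":[0,0,0],"turn":[0,0,0]},
  {"translation":[0,0,0],"turn":[0,0,0]},
])

```text
clock: 10.5
eef_pos: [621.1, -86.4, 52.5]
tool_rot: [1.804, 2.173, 0.481]
ft_force: [-0.5, -0.1, 0.7]
opening: 0.7
grasp_force: 0.1
```

Call:
carry_out([
  {"translation":[0,0,0.025],"turn":[0,0,0]},
  {"translation":[0,0,0.025],"turn":[0,0,0]},
  {"translation":[0,0,0],"turn":[0,0,0]},
  {"translation":[0,0,0],"turn":[0,0,0]},
  {"translation":[0,0,0],"turn":[0,0,0]},
  {"translation":[0,0,0],"turn":[0,0,0]},
  {"translation":[0,0,0],"turn":[0,0,0]},
  {"translation":[0,0,0],"turn":[0,0,0]},
  {"translation":[0,0,0],"turn":[0,0,0]},
  {"translation":[0,0,0],"turn":[0,0,0]},
])

```text
clock: 11.5
eef_pos: [622.0, -86.3, 50.8]
tool_rot: [1.803, 2.173, 0.481]
ft_force: [-0.2, 0.6, -0.1]
opening: 0.8
grasp_force: 0.0
```

Call:
carry_out([
  {"translation":[0,0,0.025],"turn":[0,0,0]},
  {"translation":[0,0,0.025],"turn":[0,0,0]},
  {"translation":[0,0,0.025],"turn":[0,0,0]},
  {"translation":[0,0,0],"turn":[0,0,0]},
  {"translation":[0,0,0],"turn":[0,0,0]},
  {"translation":[0,0,0],"turn":[0,0,0]},
  {"translation":[0,0,0],"turn":[0,0,0]},
  {"translation":[0,0,0],"turn":[0,0,0]},
  {"translation":[0,0,0],"turn":[0,0,0]},
  {"translation":[0,0,0],"turn":[0,0,0]},
])

```text
clock: 12.5
eef_pos: [623.3, -86.1, 48.1]
tool_rot: [1.803, 2.173, 0.481]
ft_force: [0.2, -0.5, -0.0]
opening: 0.7
grasp_force: 0.0
```

```bash
python3 - <<'E'
from h import *
st=robot.state();p=st['eef_pos'];d=p-HU;print(d@LX,d@LY,d@LZ,'along e',d@E,'along n',d@N, st['ft_force'],st['effort'].round(2))
E
```

```text
-56.52374919474103 33.801838760057464 -29.898270646543573 along e 63.86346921739559 along n -3.209066874143023 [ 0.20274952 -0.54877125 -0.03203834] [ -0.   -29.82   2.77 -27.12  -0.82  -1.45  -0.03]
```

Call:
carry_out([
  {"translation":[0,0,0.025],"turn":[0,0,0]},
  {"translation":[0,0,0.025],"turn":[0,0,0]},
  {"translation":[0,0,0.025],"turn":[0,0,0]},
  {"translation":[0,0,0],"turn":[0,0,0]},
  {"translation":[0,0,0],"turn":[0,0,0]},
  {"translation":[0,0,0],"turn":[0,0,0]},
  {"translation":[0,0,0],"turn":[0,0,0]},
  {"translation":[0,0,0],"turn":[0,0,0]},
  {"translation":[0,0,0],"turn":[0,0,0]},
  {"translation":[0,0,0],"turn":[0,0,0]},
])

```text
clock: 13.5
eef_pos: [624.5, -85.8, 45.4]
tool_rot: [1.803, 2.173, 0.481]
ft_force: [-0.6, -0.5, -0.1]
opening: 0.6
grasp_force: 0.0
```

```bash
python3 - <<'E'
from h import *
a=snap('scene');b=snap('top');p=robot.state()['eef_pos'];print(proj(a,p),proj(b,p))
cv2.imwrite('pics/c5.png',cv2.cvtColor(np.hstack([cv2.resize(a['pixels'][200:275,210:310],(400,300),interpolation=2),cv2.resize(b['pixels'][172:247,318:418],(400,300),interpolation=2)]),cv2.COLOR_RGB2BGR))
E
```

```text
[266.79697487 244.7004253 ] [353.9445092  225.25353174]
```

View pics/c5.png

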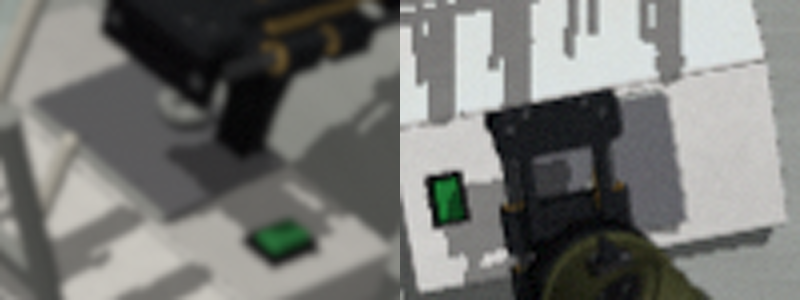

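The cover now lies almost flush with the console: its edge runs from (170,215) to (285,160) with no dark gap. Pressing until the force registers.

Call:
carry_out([
  {"translation":[0,0,0.025],"turn":[0,0,0]},
  {"translation":[0,0,0.025],"turn":[0,0,0]},
  {"translation":[0,0,0],"turn":[0,0,0]},
  {"translation":[0,0,0],"turn":[0,0,0]},
  {"translation":[0,0,0],"turn":[0,0,0]},
  {"translation":[0,0,0],"turn":[0,0,0]},
  {"translation":[0,0,0],"turn":[0,0,0]},
  {"translation":[0,0,0],"turn":[0,0,0]},
  {"translation":[0,0,0],"turn":[0,0,0]},
  {"translation":[0,0,0],"turn":[0,0,0]},
])

```text
clock: 14.6
eef_pos: [625.3, -85.7, 43.5]
tool_rot: [1.803, 2.173, 0.481]
ft_force: [-0.3, 0.2, 0.6]
opening: 0.2
grasp_force: 0.0
```

Call:
carry_out([
  {"translation":[0,0,0.025],"turn":[0,0,0]},
  {"translation":[0,0,0.025],"turn":[0,0,0]},
  {"translation":[0,0,0.025],"turn":[0,0,0]},
  {"translation":[0,0,0],"turn":[0,0,0]},
  {"translation":[0,0,0],"turn":[0,0,0]},
  {"translation":[0,0,0],"turn":[0,0,0]},
  {"translation":[0,0,0],"turn":[0,0,0]},
  {"translation":[0,0,0],"turn":[0,0,0]},
  {"translation":[0,0,0],"turn":[0,0,0]},
  {"translation":[0,0,0],"turn":[0,0,0]},
])

```text
clock: 15.6
eef_pos: [626.6, -85.5, 40.8]
tool_rot: [1.803, 2.173, 0.481]
ft_force: [0.7, -0.2, -0.3]
opening: 0.3
grasp_force: 0.0
```

Call:
carry_out([
  {"translation":[0,0,0.025],"turn":[0,0,0]},
  {"translation":[0,0,0.025],"turn":[0,0,0]},
  {"translation":[0,0,0.025],"turn":[0,0,0]},
  {"translation":[0,0,0.025],"turn":[0,0,0]},
  {"translation":[0,0,0],"turn":[0,0,0]},
  {"translation":[0,0,0],"turn":[0,0,0]},
  {"translation":[0,0,0],"turn":[0,0,0]},
  {"translation":[0,0,0],"turn":[0,0,0]},
  {"translation":[0,0,0],"turn":[0,0,0]},
  {"translation":[0,0,0],"turn":[0,0,0]},
])

```text
clock: 16.6
eef_pos: [627.8, -85.3, 37.6]
tool_rot: [1.804, 2.174, 0.482]
ft_force: [-6.7, 0.4, 8.9]
opening: 0.4
grasp_force: 5.9
```

```bash
python3 - <<'E'
from h import *
st=robot.state();print(st['ft_force'],st['effort'].round(2),st['eef_pos'])
a=snap('scene','s6.png')
g=cv2.cvtColor(a['pixels'],cv2.COLOR_RGB2GRAY)
# across cover lower-right side edge, vertical profiles
for u in (258,264,270,276): print(u,g[232:262,u].tolist())
E
```

```text
[-6.71195731  0.40411271  8.86558417] [ -0.76 -27.53   2.17 -26.65  -1.09  -2.52  -0.03] [627.818197   -85.25098275  37.63118503]
258 [58, 53, 54, 66, 78, 78, 66, 55, 52, 51, 51, 52, 51, 53, 58, 69, 76, 82, 82, 76, 80, 110, 145, 166, 171, 172, 173, 172, 173, 173]
264 [25, 18, 15, 14, 14, 13, 20, 32, 44, 49, 51, 51, 52, 52, 51, 52, 53, 57, 71, 91, 107, 125, 147, 163, 170, 172, 172, 173, 172, 172]
270 [7, 9, 8, 6, 8, 4, 9, 7, 8, 18, 28, 42, 49, 51, 53, 61, 78, 94, 100, 103, 103, 104, 104, 104, 105, 109, 113, 117, 124, 141]
276 [32, 43, 55, 67, 77, 79, 77, 72, 62, 55, 52, 53, 55, 62, 80, 95, 102, 104, 104, 104, 104, 103, 102, 96, 81, 69, 73, 78, 73, 59]
```

Contact confirmed: about 11 N square to the cover, so it is shut. The contact height and the image offset both show the closed fingertips ending about 20 mm short of the reported TCP. I'll allow for that. Backing off.

Call:
carry_out([
  {"translation":[0,0,-0.4],"turn":[0,0,0]},
  {"translation":[0,0,-0.8],"turn":[0,0,0]},
  {"translation":[0,0,-0.8],"turn":[0,0,0]},
  {"translation":[0,0,-0.8],"turn":[0,0,0]},
  {"translation":[0,0,-0.8],"turn":[0,0,0]},
  {"translation":[0,0,-0.8],"turn":[0,0,0]},
  {"translation":[0,0,-0.5],"turn":[0,0,0]},
  {"translation":[0,0,0],"turn":[0,0,0]},
  {"translation":[0,0,0],"turn":[0,0,0]},
  {"translation":[0,0,0],"turn":[0,0,0]},
], jaw=0)

```text
clock: 17.65
eef_pos: [546.4, -100.1, 213.3]
tool_rot: [1.805, 2.175, 0.479]
ft_force: [-0.7, -0.0, -0.5]
opening: 72.5
grasp_force: 0.0
```

```bash
python3 - <<'E'
from h import *
a=cv2.imread('pics/s0.png');b=cv2.imread('pics/t0.png')
sa=snap('scene');sb=snap('top')
for z in (148,150): print(onz(sa,375+210/4,290+60/4,z).round(1),onz(sb,180+133/4,235+117/4,z).round(1))
y=np.array([np.cos(np.radians(16)),np.sin(np.radians(16)),0])
st=robot.state();print(st['eef_pos'],st['ft_force'])
go([509,256,230],np.array([0,0,-1.]),y)
E
```

```text
[506.4 255.8 148. ] [511.8 257.3 148. ]
[507.5 256.5 150. ] [511.5 256.8 150. ]
[ 546.4488703  -100.11756169  213.17321439] [ 0.4324488  -0.06790799 -0.04614036]
turn/row x10 [ 0.619  0.029 -0.132] deg [24.8  1.2 -5.3]
shift/row x10 after turn [ 0.882  0.155 -0.042] before turn [ 0.892  0.083 -0.008] mm [-37.4 356.1  16.8]
```

Call:
carry_out([
  {"translation":[0.885,0.12,-0.025],"turn":[0.619,0.029,-0.132]},
  {"translation":[0.885,0.12,-0.025],"turn":[0.619,0.029,-0.132]},
  {"translation":[0.885,0.12,-0.025],"turn":[0.619,0.029,-0.132]},
  {"translation":[0.885,0.12,-0.025],"turn":[0.619,0.029,-0.132]},
  {"translation":[0.885,0.12,-0.025],"turn":[0.619,0.029,-0.132]},
  {"translation":[0.885,0.12,-0.025],"turn":[0.619,0.029,-0.132]},
  {"translation":[0.885,0.12,-0.025],"turn":[0.619,0.029,-0.132]},
  {"translation":[0.885,0.12,-0.025],"turn":[0.619,0.029,-0.132]},
  {"translation":[0.885,0.12,-0.025],"turn":[0.619,0.029,-0.132]},
  {"translation":[0.885,0.12,-0.025],"turn":[0.619,0.029,-0.132]},
])

```text
clock: 18.75
eef_pos: [509.4, 256.0, 233.3]
tool_rot: [1.89, 2.509, -0.002]
ft_force: [-0.3, -0.3, -1.0]
opening: 86.8
grasp_force: 0.0
```

```bash
python3 - <<'E'
from h import *
y=np.array([np.cos(np.radians(16)),np.sin(np.radians(16)),0])
go([509,256,92],np.array([0,0,-1.]),y,2,10)
a=snap('scene','s7.png');b=snap('top','t7.png')
# screw: bright blob on dark cover
for s,(x,y0,w,h) in ((a,(225,205,50,45)),(b,(335,195,60,40))):
    g=cv2.cvtColor(s['pixels'],cv2.COLOR_RGB2GRAY)[y0:y0+h,x:x+w]
    print(g[::3,::3])
    m=(g>95).astype(np.uint8);n,l,st,c=cv2.connectedComponentsWithStats(m)
    for k in range(1,n):
        if st[k,4]>15: print(st[k].tolist(),c[k]+[x,y0])
E
```

```text
turn/row x2 [-0.004  0.007  0.004] deg [-0.   0.1  0. ]
shift/row x10 after turn [ 0.    -0.001  0.353] before turn [ 0.001 -0.001  0.353] mm [  -0.4    0.  -141.3]
[[169 168 169 169 150 141 141 139 139 139 140 139 137 141 142 143 144]
 [171 169 168 168 168 157 141 140 139 139 139 140 139 139 142 143 144]
 [169 170 169 168 169 169 163 140 141 140 140 140 139 139 140 144 144]
 [170 169 169 169 169 169 169 164 144 141 141 141 141 141 141 141 144]
 [173 170 171 170 162 144 122 106 142 152 141 142 142 142 141 141 142]
 [172 160 139 113  95  89  88  88  92 131 155 143 143 144 142 141 140]
 [106  92  89  88  88  88  88  88  89 102 131 161 145 143 143 142 141]
 [ 88  88  88  88  88  89  88  88 102 121 110 119 152 148 143 142 140]
 [ 92  88  89  88  88  88  88  89  87 116 117 123 120 143 154 142 141]
 [130 106  88  88  88  89  89  89  86  71  82  73  61  84 132 154 143]
 [169 150 100  89  88  88  89  89  89  86  76  68  77  84  89 119 159]
 [161 124 136 104  90  88  89  88  88  89  88  88  88  88  87  89 105]
 [144 160 173 138 114  90  88  89  88  88  88  89  89  88  88  88  88]
 [137 196 19
[... 856 characters left out ...]
4  96  94  91 106  93  94  94  93  92  96
  200 196]
 [206 201 204 189  97  94  92  96  92  91 151  60 140  93  95  95  94  95
  197 198]
 [206 207 203 204  93  96  94  93  94  74 143  67 150  92  96  90  91  93
  197 195]
 [121 207 208 207  99  95  94  95  97  56 147 131 129  96  95  92  96  91
  158 195]
 [205 206 205 203  82  91  93  93  94  91  58  63  96  99  89 103  96 160
  195 197]
 [206 209 205 206  83  95  94  95  95  90 108 105 167 160 196 201 199 199
  192 168]
 [205 205 208 206 159 115 155 203 199 201 199 203 204 190 164 129  77  82
   80  78]]
[0, 0, 60, 40, 1233] [363.37226277 212.96025953]
[19, 10, 8, 5, 16] [356.5    206.9375]
[28, 20, 12, 12, 95] [368.23157895 221.12631579]
```

Call:
carry_out([
  {"translation":[0,0,0.353],"turn":[0,0,0]},
  {"translation":[0,0,0.353],"turn":[0,0,0]},
  {"translation":[0,0,0.353],"turn":[0,0,0]},
  {"translation":[0,0,0.353],"turn":[0,0,0]},
  {"translation":[0,0,0.353],"turn":[0,0,0]},
  {"translation":[0,0,0.353],"turn":[0,0,0]},
  {"translation":[0,0,0.353],"turn":[0,0,0]},
  {"translation":[0,0,0.353],"turn":[0,0,0]},
  {"translation":[0,0,0.353],"turn":[0,0,0]},
  {"translation":[0,0,0.353],"turn":[0,0,0]},
])

```text
clock: 19.85
eef_pos: [510.3, 254.5, 92.3]
tool_rot: [1.89, 2.507, 0.004]
ft_force: [0.8, 0.4, -0.2]
opening: 86.7
grasp_force: 0.0
```

Call:
carry_out([
  {"translation":[0,0,0],"turn":[0,0,0]},
  {"translation":[0,0,0],"turn":[0,0,0]},
  {"translation":[0,0,0],"turn":[0,0,0]},
  {"translation":[0,0,0],"turn":[0,0,0]},
  {"translation":[0,0,0],"turn":[0,0,0]},
  {"translation":[0,0,0],"turn":[0,0,0]},
  {"translation":[0,0,0],"turn":[0,0,0]},
  {"translation":[0,0,0],"turn":[0,0,0]},
  {"translation":[0,0,0],"turn":[0,0,0]},
  {"translation":[0,0,0],"turn":[0,0,0]},
], jaw=1)

```text
clock: 20.85
eef_pos: [510.3, 254.3, 93.4]
tool_rot: [1.89, 2.507, 0.003]
ft_force: [0.3, 0.3, -0.7]
opening: 27.9
grasp_force: 28.5
```

```bash
python3 - <<'E'
from h import *
st=robot.state();print(st['eef_pos'],st['tool_rot'],st['opening'],st['grasp_force'],st['ft_force'],st['joints'].round(2))
E
```

```text
[510.28089522 254.27185255  93.3657589 ] [1.88967739 2.5069184  0.00310191] 27.881120509856242 28.541604194142565 [ 0.3197344   0.2951794  -0.73527694] [-0.66  0.23  0.17  1.8  -0.04  1.12 -0.2 ]
```

Call:
carry_out([
  {"translation":[0,0,-0.15],"turn":[0,0,0]},
  {"translation":[0,0,-0.3],"turn":[0,0,0]},
  {"translation":[0,0,-0.35],"turn":[0,0,0]},
  {"translation":[0,0,-0.4],"turn":[0,0,0]},
  {"translation":[0,0,-0.4],"turn":[0,0,0]},
  {"translation":[0,0,-0.4],"turn":[0,0,0]},
  {"translation":[0,0,-0.4],"turn":[0,0,0]},
  {"translation":[0,0,-0.3],"turn":[0,0,0]},
  {"translation":[0,0,0],"turn":[0,0,0]},
  {"translation":[0,0,0],"turn":[0,0,0]},
])

```text
clock: 21.85
eef_pos: [509.9, 254.4, 201.6]
tool_rot: [1.89, 2.507, 0.004]
ft_force: [-0.2, 0.2, -1.9]
opening: 28.0
grasp_force: 28.5
```

```bash
python3 - <<'E'
from h import *
a=snap('scene','s8.png');b=snap('top','t8.png')
st=robot.state();p=st['eef_pos'];print(p,st['opening'],st['grasp_force'],st['ft_force'])
tip=p+[0,0,-87.4];q=proj(a,tip);print('tip px',q,proj(b,tip),'tcp',proj(a,p))
x,y=int(q[0])-38,int(q[1])-50
print(x,y)
t7=cv2.imread('pics/t7.png')
cv2.imwrite('pics/c8.png',np.hstack([cv2.cvtColor(cv2.resize(a['pixels'][y:y+75,x:x+75],(500,500),interpolation=2),cv2.COLOR_RGB2BGR),cv2.resize(t7[190:240,338:368+30][:,:],(300,250)).repeat(2,0)]))
E
```

```text
[509.35312681 254.16524796 200.52349067] 27.990820485256435 28.538271704412637 [ 0.4316927  -0.36582728 -1.28742139]
tip px [422.1087013  315.40837688] [217.5551454  267.31572024] tcp [431.12541916 288.53031401]
384 265
```

View pics/c8.png

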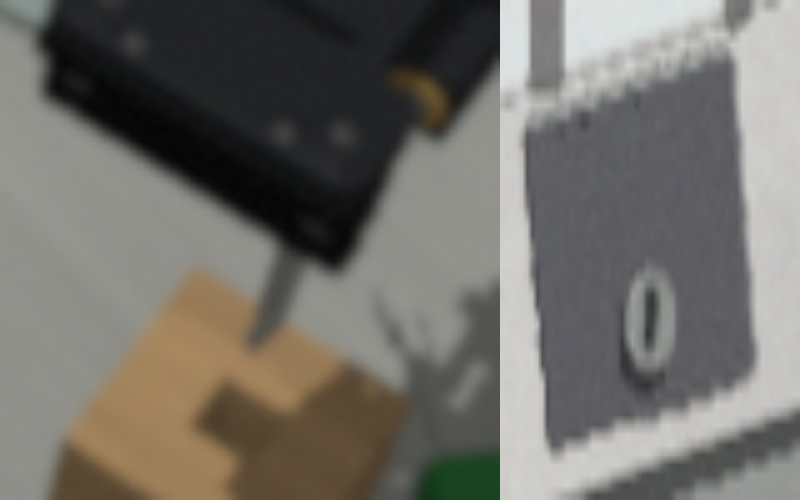

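The tip is at (422,316) in the scene view, where I predicted (422.1,315.4), so the tool offset is good. The right half shows the cover shut, with the slot square to the hinge at about (368,221.5) in the top view. Next: measure the blade width for its orientation, and the slot position.

```bash
python3 - <<'E'
from h import *
a=snap('scene');b=snap('top');g=cv2.cvtColor(a['pixels'],cv2.COLOR_RGB2GRAY)
for v in range(300,320): print(v,g[v,414:434].tolist())
def plane(s,u,v,n):
    o,d=ray(s,u,v);P0=HU+n*N;t=((P0-o)@N)/(d@N);return o+t*d
for n in (8,10): 
    p=plane(b,368.2,221.3,n);print(n,p.round(1),'along',((p-HU)@E).round(1),'lat',((p-HU)@LY).round(1),'scene',proj(a,p).round(1))
# cover outline in top: dark grey mask corners
im=cv2.imread('pics/t7.png');gg=cv2.cvtColor(im,cv2.COLOR_BGR2GRAY);m=np.zeros_like(gg);m[190:245,335:405]=((gg>80)&(gg<112))[190:245,335:405]*255
m=cv2.morphologyEx(m,cv2.MORPH_OPEN,np.ones((5,5)));m=cv2.morphologyEx(m,cv2.MORPH_CLOSE,np.ones((15,15)))
c=max(cv2.findContours(m,0,2)[0],key=cv2.contourArea);r=cv2.minAreaRect(c);bx=cv2.approxPolyDP(c,6,True)[:,0];print(r,bx.tolist())
for u,v in bx:
    p=plane(b,u,v,6);print(p.round(1),((p-HU)@E).round(1),((p-HU)@LY).round(1))
E
```

```text
300 [145, 145, 146, 145, 145, 143, 140, 133, 118, 99, 76, 48, 24, 13, 10, 20, 24, 26, 22, 16]
301 [144, 146, 145, 146, 146, 145, 145, 142, 137, 127, 108, 77, 44, 24, 14, 13, 15, 19, 18, 12]
302 [143, 144, 146, 146, 146, 145, 145, 145, 143, 140, 126, 94, 61, 41, 30, 21, 15, 12, 13, 9]
303 [142, 143, 144, 144, 145, 145, 146, 145, 145, 142, 129, 99, 72, 60, 53, 46, 38, 26, 15, 9]
304 [141, 141, 142, 144, 145, 145, 146, 145, 145, 140, 122, 95, 76, 71, 71, 73, 72, 59, 41, 26]
305 [137, 137, 141, 142, 144, 145, 146, 145, 144, 135, 111, 86, 76, 77, 83, 96, 104, 96, 78, 61]
306 [132, 133, 137, 140, 141, 143, 146, 145, 143, 129, 101, 80, 76, 80, 92, 114, 126, 125, 114, 100]
307 [129, 130, 132, 136, 138, 141, 143, 143, 140, 122, 94, 77, 76, 85, 103, 126, 139, 140, 136, 129]
308 [128, 128, 129, 131, 134, 136, 139, 141, 134, 111, 85, 76, 79, 91, 115, 135, 144, 145, 144, 141]
309 [127, 128, 128, 128, 130, 131, 134, 135, 126, 101, 80, 76, 80, 99, 124, 140, 145, 146, 145, 145]
310 [127, 127, 127, 128, 127, 128, 130, 129, 115, 91, 77, 77, 85, 106, 131, 142, 145, 146, 146, 146]
311 [126, 127, 127, 12
[... 610 characters left out ...]
, 135, 133, 123, 111, 108, 115, 121, 124, 125, 126, 127, 128, 129, 131, 133, 135]
318 [139, 140, 138, 138, 137, 135, 131, 125, 124, 125, 126, 126, 126, 127, 126, 127, 128, 128, 129, 131]
319 [140, 141, 139, 137, 137, 137, 135, 134, 133, 132, 131, 127, 127, 126, 126, 126, 127, 127, 127, 124]
8 [ 630.8 -121.7   60.9] along 57.6 lat -2.6 scene [254.7 230.7]
10 [ 630.4 -121.5   62.9] along 57.1 lat -2.3 scene [254.9 230.1]
((365.62164306640625, 214.72972106933594), (32.55099868774414, 41.09974670410156), 80.53767395019531) [[383, 196], [344, 203], [348, 233], [387, 226]]
[ 691.5 -159.7   83.3] 0.3 -51.0
[674.2 -59.2  83.9] -1.1 50.9
[603.  -69.4  50.4] 78.2 53.8
[ 620.3 -171.5   49.6] 80.0 -49.6
```

```bash
python3 - <<'E'
from h import *
a=snap('scene');b=snap('top')
g=cv2.cvtColor(a['pixels'],cv2.COLOR_RGB2GRAY);print('cols 244..268')
for v in range(218,242): print(v,' '.join('%3d'%x for x in g[v,244:269]))
g=cv2.cvtColor(b['pixels'],cv2.COLOR_RGB2GRAY);print('cols 358..378')
for v in range(212,231): print(v,' '.join('%3d'%x for x in g[v,358:379]))
st=robot.state();print(st['joints'].round(2))
t=HU+57.5*E+(-2.5)*LY+N*(5+87.4+60)
go(t,-N,-E)
E
```

```text
cols 244..268
218  95  93  92  96 106 122 141 155 158 154 146 143 142 143 143 144 144 145 144 144 143 143 143 142 141
219  89  89  89  89  93 102 119 138 152 158 155 149 145 143 144 144 144 144 145 144 144 144 144 142 142
220  88  89  89  88  89  92 100 115 132 147 156 157 150 147 145 144 143 144 144 144 145 144 144 143 142
221  89  88  89  88  89  89  91  97 109 126 144 156 158 154 148 144 144 144 144 144 144 145 144 143 142
222  90  89  89  88  89  88  90  92  98 108 125 144 157 161 156 148 144 143 144 144 144 144 144 143 143
223  90  89  89  89  88  90  93  98 102 107 116 131 148 159 162 157 149 145 144 144 144 144 144 144 144
224  89  89  89  89  90  93 102 112 115 118 122 127 136 148 157 159 155 151 147 145 144 144 144 144 144
225  90  90  89  89  90  99 111 121 123 122 122 123 126 132 140 148 154 155 153 147 143 143 144 144 145
226  90  89  90  89  92 102 116 124 121 115 111 111 112 113 119 130 142 153 157 154 147 143 143 144 145
227  89  89  89  89  92 100 115 123 120 110 103 101 102 105 110 121 133 143 152 157 156 149 145 144 144
228  89  89  90  90  88  96 109 119 120 114 11
[... 2608 characters left out ...]
124 126 150 141 123 103  93  93  91  93  90  94
226  92  89  95  85  55  56  72 118 120 122 124 127 110 103  91  95  94  93  94  93  94
227  94  90  93  92  71  56  52  57  77  81  79  75  67  88  94  90  94  93  90  94  90
228  93  90  95  93  91  74  70  55  57  52  57  76  76  94  93  94  97  93  93  91  89
229  93  96  93  95  91  94  89  76  71  70  80  97  89  90  92  91  90  97 105 102 105
230  96  93  91  96  93  94  94  93  91  94  89  90  98 108 103  99  96 119 161 160 165
[-0.67  0.15  0.18  1.67 -0.03  1.33 -0.21]
turn/row x10 [-0.622 -0.029  0.135] deg [-24.9  -1.2   5.4]
shift/row x10 after turn [-0.979 -0.033  0.009] before turn [-0.972 -0.119  0.023] mm [  61.3 -386.9   -8.9]
```

```bash
cat >> h.py <<'E'
E
python3 - <<'E'
from h import *
a=snap('scene');b=snap('top')
p,e=tri(a,(255.4,227.1),b,(367.9,221.3));d=p-HU
print(p.round(1),round(e,2),'E',(d@E).round(1),'Y',(d@LY).round(1),'N',(d@N).round(1))
for q in [(255.4,227.1)]:
    o,dd=ray(a,*q)
    for n in (10,13,16):
        t=((HU+n*N-o)@N)/(dd@N);x=o+t*dd-HU;print(n,(x@E).round(1),(x@LY).round(1))
# tip check scene/top-projected with the robot now
st=robot.state();print(st['eef_pos'])
E
```

```text
[ 628.4 -120.    72.9] 1.05 E 54.4 Y -0.5 N 19.7
10 66.2 -10.4
13 62.4 -7.4
16 58.7 -4.5
[509.73392376 254.31541173 200.99798584]
```

Call:
carry_out([
  {"translation":[-0.975,-0.07,0.02],"turn":[-0.622,-0.029,0.135]},
  {"translation":[-0.975,-0.07,0.02],"turn":[-0.622,-0.029,0.135]},
  {"translation":[-0.975,-0.07,0.02],"turn":[-0.622,-0.029,0.135]},
  {"translation":[-0.975,-0.07,0.02],"turn":[-0.622,-0.029,0.135]},
  {"translation":[-0.975,-0.07,0.02],"turn":[-0.622,-0.029,0.135]},
  {"translation":[-0.975,-0.07,0.02],"turn":[-0.622,-0.029,0.135]},
  {"translation":[-0.975,-0.07,0.02],"turn":[-0.622,-0.029,0.135]},
  {"translation":[-0.975,-0.07,0.02],"turn":[-0.622,-0.029,0.135]},
  {"translation":[-0.975,-0.07,0.02],"turn":[-0.622,-0.029,0.135]},
  {"translation":[-0.975,-0.07,0.02],"turn":[-0.622,-0.029,0.135]},
])

```text
clock: 23.25
eef_pos: [575.9, -132.4, 189.7]
tool_rot: [1.804, 2.168, 0.485]
ft_force: [0.2, 0.5, -1.2]
opening: 27.6
grasp_force: 28.5
```

```bash
python3 - <<'E'
from h import *
st=robot.state();Rm=R.from_rotvec(st['tool_rot']).as_matrix()
tip=st['eef_pos']+87.4*Rm[:,2];d=tip-HU;print('tip E,Y,N',(d@E).round(1),(d@LY).round(1),(d@N).round(1),st['joints'].round(2))
go(HU+56.5*E-2*LY+N*(28+87.4),-N,-E)
E
```

```text
tip E,Y,N 53.6 -3.1 61.0 [-0.34 -0.14  0.62  2.02 -0.15  0.84  0.55]
turn/row x10 [ 0.005 -0.    -0.001] deg [ 0.2 -0.  -0. ]
shift/row x10 after turn [ 0.003 -0.007  0.082] before turn [ 0.003 -0.007  0.082] mm [ 11.2   3.2 -31. ]
```

Call:
carry_out([
  {"translation":[0.003,-0.007,0.1],"turn":[0.005,0,0]},
  {"translation":[0.003,-0.007,0.1],"turn":[0.005,0,0]},
  {"translation":[0.003,-0.007,0.1],"turn":[0.005,0,0]},
  {"translation":[0.003,-0.007,0.1],"turn":[0.005,0,0]},
  {"translation":[0.003,-0.007,0.1],"turn":[0.005,0,0]},
  {"translation":[0.003,-0.007,0.1],"turn":[0.005,0,0]},
  {"translation":[0.003,-0.007,0.1],"turn":[0.005,0,0]},
  {"translation":[0.003,-0.007,0.1],"turn":[0.005,0,0]},
  {"translation":[0.01,-0.01,0.02],"turn":[0.01,0,0]},
  {"translation":[0,0,0],"turn":[0,0,0]},
])

```text
clock: 24.25
eef_pos: [587.1, -127.2, 158.4]
tool_rot: [1.807, 2.173, 0.479]
ft_force: [0.2, 0.1, -0.8]
opening: 28.1
grasp_force: 28.5
```

```bash
python3 - <<'E'
from h import *
st=robot.state();Rm=R.from_rotvec(st['tool_rot']).as_matrix()
tip=st['eef_pos']+87.4*Rm[:,2];d=tip-HU;print('tip E,Y,N',(d@E).round(1),(d@LY).round(1),(d@N).round(1),st['ft_force'])
a=snap('scene','s9.png');q=proj(a,tip);print(q)
x,y=230,190
c=cv2.cvtColor(cv2.resize(a['pixels'][y:y+60,x:x+60],(600,600),interpolation=2),cv2.COLOR_RGB2BGR)
cv2.imwrite('pics/c9.png',c)
g=cv2.cvtColor(a['pixels'],cv2.COLOR_RGB2GRAY);print('cols 246..274')
for v in range(206,236): print(v,' '.join('%3d'%k for k in g[v,246:275]))
E
```

```text
tip E,Y,N 56.6 0.0 27.5 [ 0.19947145  0.10039203 -0.79203388]
[257.39968477 224.02483712]
cols 246..274
206 134 132 134 133 135 134 133 134 133 134 134 134 134 132 129 122 108  95  91 102 123 134 137 137 137 138 139 138 138
207 135 134 134 134 134 134 134 134 134 134 134 135 134 133 128 120 108  97  93 107 127 136 137 138 137 137 138 139 138
208 135 135 134 134 134 134 134 134 134 134 134 134 135 133 127 117 106  97  97 114 130 136 138 138 138 138 138 138 139
209 134 135 135 134 134 135 134 136 135 134 135 135 135 132 126 114 103  95 102 120 132 136 138 138 139 138 139 138 139
210 134 135 135 135 134 135 135 135 135 134 134 134 134 130 122 111 101  95 106 124 133 135 137 137 139 139 139 139 138
211 136 134 135 135 136 135 135 135 135 135 135 135 133 128 119 108  98  97 112 127 133 135 136 137 138 140 139 139 139
212 143 137 136 135 136 135 135 135 135 135 135 134 133 126 116 104  96 100 116 129 134 134 135 135 137 138 139 139 139
213 153 144 139 135 135 135 134 134 135 135 136 135 131 123 112 101  94 102 121 132 135 135 135 135 137 137 139 139 139
214 158 152 146 139 136 135 135 135 
[... 1903 characters left out ...]
  81  91 100 105 107 110 111 111 110 110 106  97  89  95 113 133 147 152 149 140 136 136 136 136 135
231  85  84  83  80  75  77  83  89  93  97  96  95  92  90  86  76  69  71  84 103 127 144 151 148 137 135 135 136 136
232  85  85  84  82  78  71  68  70  76  79  77  72  70  67  63  59  55  56  64  77  98 121 138 143 137 131 132 134 136
233  85  85  85  84  81  75  67  62  61  62  59  55  54  53  53  52  54  56  65  74  84  98 114 120 121 120 123 130 134
234  85  85  85  85  84  80  75  70  64  60  56  53  53  57  58  59  61  65  74  80  83  87  94  98 103 111 122 131 135
235  85  85  85  86  85  84  83  80  76  73  69  64  65  70  73  74  75  76  81  84  84  85  85  87  95 111 129 142 145
```

View pics/c9.png

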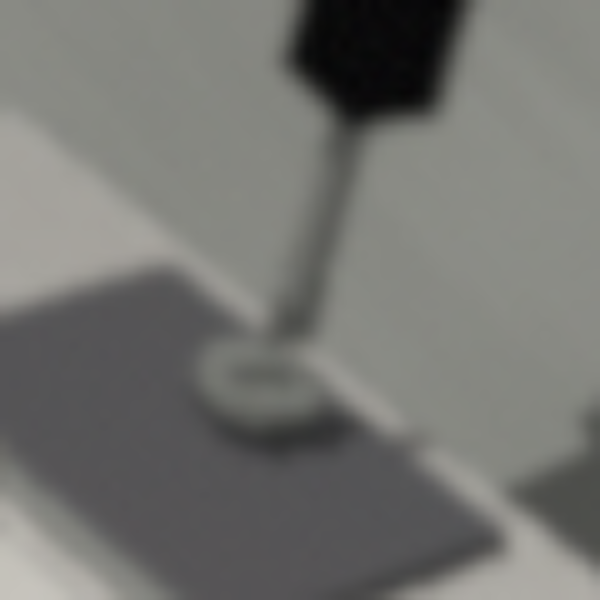

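The tip is at about (259,223) in full-image pixels (predicted (257.4,224)), just above the head; the slot is centred at (255.4,227). That leaves a small scene-camera bias, which I'll correct when computing the aim.

```bash
python3 - <<'E'
from h import *
a=snap('scene');b=snap('top')
for s,q in ((a,(255.4-1.3,227.1+.7)),(b,(367.9,221.3))):
    o,dd=ray(s,*q)
    for n in (8,12,16,20):
        t=((HU+n*N-o)@N)/(dd@N);x=o+t*dd-HU;print(n,(x@E).round(1),(x@LY).round(1))
E
```

```text
8 64.0 -11.5
12 59.1 -7.6
16 54.1 -3.7
20 49.1 0.2
8 57.4 -1.8
12 56.5 -1.2
16 55.6 -0.6
20 54.7 -0.0
```

Call:
carry_out([
  {"translation":[0,0,0.025],"turn":[0,0,0]},
  {"translation":[0,0,0.025],"turn":[0,0,0]},
  {"translation":[0,0,0.025],"turn":[0,0,0]},
  {"translation":[0,0,0.025],"turn":[0,0,0]},
  {"translation":[0,0,0.025],"turn":[0,0,0]},
  {"translation":[0,0,0.025],"turn":[0,0,0]},
  {"translation":[0,0,0],"turn":[0,0,0]},
  {"translation":[0,0,0],"turn":[0,0,0]},
  {"translation":[0,0,0],"turn":[0,0,0]},
  {"translation":[0,0,0],"turn":[0,0,0]},
])

```text
clock: 25.4
eef_pos: [589.7, -126.8, 153.3]
tool_rot: [1.806, 2.172, 0.48]
ft_force: [-0.4, -0.4, -1.7]
opening: 27.9
grasp_force: 28.5
```

Call:
carry_out([
  {"translation":[-0.035,0.02,0],"turn":[0,0,0]},
  {"translation":[0,0,0.025],"turn":[0,0,0]},
  {"translation":[0,0,0.025],"turn":[0,0,0]},
  {"translation":[0,0,0.025],"turn":[0,0,0]},
  {"translation":[0,0,0.025],"turn":[0,0,0]},
  {"translation":[0,0,0],"turn":[0,0,0]},
  {"translation":[0,0,0],"turn":[0,0,0]},
  {"translation":[0,0,0],"turn":[0,0,0]},
  {"translation":[0,0,0],"turn":[0,0,0]},
  {"translation":[0,0,0],"turn":[0,0,0]},
])

```text
clock: 26.4
eef_pos: [592.3, -127.8, 150.0]
tool_rot: [1.807, 2.172, 0.48]
ft_force: [0.3, 0.7, -0.6]
opening: 27.8
grasp_force: 28.5
```

Call:
carry_out([
  {"translation":[0,0,0.025],"turn":[0,0,0]},
  {"translation":[0,0,0.025],"turn":[0,0,0]},
  {"translation":[0,0,0],"turn":[0,0,0]},
  {"translation":[0,0,0],"turn":[0,0,0]},
  {"translation":[0,0,0],"turn":[0,0,0]},
  {"translation":[0,0,0],"turn":[0,0,0]},
  {"translation":[0,0,0],"turn":[0,0,0]},
  {"translation":[0,0,0],"turn":[0,0,0]},
  {"translation":[0,0,0],"turn":[0,0,0]},
  {"translation":[0,0,0],"turn":[0,0,0]},
])

```text
clock: 27.4
eef_pos: [593.1, -127.6, 148.1]
tool_rot: [1.807, 2.172, 0.479]
ft_force: [0.6, 0.4, -1.4]
opening: 27.9
grasp_force: 28.5
```

Call:
carry_out([
  {"translation":[0,0,0.025],"turn":[0,0,0]},
  {"translation":[0,0,0.025],"turn":[0,0,0]},
  {"translation":[0,0,0.025],"turn":[0,0,0]},
  {"translation":[0,0,0],"turn":[0,0,0]},
  {"translation":[0,0,0],"turn":[0,0,0]},
  {"translation":[0,0,0],"turn":[0,0,0]},
  {"translation":[0,0,0],"turn":[0,0,0]},
  {"translation":[0,0,0],"turn":[0,0,0]},
  {"translation":[0,0,0],"turn":[0,0,0]},
  {"translation":[0,0,0],"turn":[0,0,0]},
])

```text
clock: 28.4
eef_pos: [594.3, -127.3, 145.4]
tool_rot: [1.807, 2.172, 0.479]
ft_force: [0.2, -0.1, -1.6]
opening: 27.7
grasp_force: 28.5
```

```bash
cat >> h.py <<'E'
def tipinfo():
    st=robot.state();Rm=R.from_rotvec(st['tool_rot']).as_matrix();f=st['ft_force']
    tip=st['eef_pos']+87.4*Rm[:,2];d=tip-HU
    print('t',st['clock'],'tip E,Y,N',(d@E).round(2),(d@LY).round(2),(d@N).round(2),'F E,Y,N',(f@E).round(1),(f@LY).round(1),(f@N).round(1),'axis.N',(Rm[:,2]@-N).round(4),'T',st['ft_torque'].round(2),'j7',st['joints'][6].round(2))
E
python3 -c "
from h import *
tipinfo()
a=snap('scene');g=cv2.cvtColor(a['pixels'],cv2.COLOR_RGB2GRAY);print('cols 246..274')
for v in range(214,236): print(v,' '.join('%3d'%k for k in g[v,246:272]))"
```

```text
t 28.4 tip E,Y,N 55.57 -1.45 12.74 F E,Y,N 0.5 -0.2 -1.6 axis.N 1.0 T [-0.23  0.63 -0.07] j7 0.62
cols 246..274
214 159 153 147 139 136 135 135 135 135 136 134 130 120 108  98  94 107 125 133 136 136 135 136 135 136 137
215 153 151 152 147 141 137 136 135 135 135 133 126 115 106  97  97 114 128 134 136 136 136 135 136 136 136
216 128 133 142 149 149 143 139 137 135 135 131 122 113 102  94 102 122 132 136 136 136 135 136 136 135 135
217 102 108 120 137 148 150 146 141 137 134 130 120 109  99  95 108 127 136 136 136 136 136 135 135 136 135
218  88  90 100 116 135 147 152 148 140 135 129 118 107  98 100 115 131 137 137 137 136 136 136 136 135 135
219  85  85  88  98 113 133 146 151 148 139 129 116 104  96 103 123 134 138 138 137 137 136 135 135 136 136
220  85  85  85  88  95 109 127 141 149 144 129 114 102  97 109 127 137 139 137 138 138 137 136 135 135 135
221  85  85  85  84  87  93 104 120 134 138 125 110  99  98 114 130 136 138 138 138 138 137 137 135 135 136
222  85  84  84  85  85  87  93 103 116 124 118 106  95  99 117 132 137 138 138 138 139 137 137 136 135 136
223  85  85  86 
[... 687 characters left out ...]
 115 115 110 110 120 138 149 152 148 141 136 136 137
230  85  85  82  78  81  90  99 105 109 115 117 115 112 110 106  97  91  96 113 133 148 152 145 133 132 135
231  85  84  84  80  76  77  83  89  96 100 101  97  95  91  85  76  70  71  83 104 127 142 140 125 122 129
232  86  84  85  82  78  72  68  71  76  80  79  74  72  68  64  59  55  56  64  78  98 117 122 113 112 120
233  85  85  85  84  81  74  66  62  62  61  60  56  55  54  53  52  53  56  64  74  84  96 103 101 102 111
234  85  85  86  85  84  81  76  69  65  60  57  52  52  57  59  59  61  66  74  80  84  88  89  91  97 107
235  85  86  85  85  84  84  83  80  75  73  69  64  65  70  73  73  75  77  81  83  84  86  86  88  94 108
```

Call:
carry_out([
  {"translation":[0,0,0.025],"turn":[0,0,0]},
  {"translation":[0,0,0.025],"turn":[0,0,0]},
  {"translation":[0,0,0],"turn":[0,0,0]},
  {"translation":[0,0,0],"turn":[0,0,0]},
  {"translation":[0,0,0],"turn":[0,0,0]},
  {"translation":[0,0,0],"turn":[0,0,0]},
  {"translation":[0,0,0],"turn":[0,0,0]},
  {"translation":[0,0,0],"turn":[0,0,0]},
  {"translation":[0,0,0],"turn":[0,0,0]},
  {"translation":[0,0,0],"turn":[0,0,0]},
])

```text
clock: 29.45
eef_pos: [595.7, -128.3, 145.1]
tool_rot: [1.806, 2.17, 0.481]
ft_force: [-5.8, -1.9, 7.3]
opening: 27.9
grasp_force: 28.6
```

```bash
python3 -c "
from h import *
tipinfo()"
```

```text
t 29.45 tip E,Y,N 54.5 -2.73 12.02 F E,Y,N 2.4 -0.8 9.2 axis.N 1.0 T [-0.38  1.13 -0.  ] j7 0.63
```

Call:
carry_out([
  {"translation":[0.03,0,0],"turn":[0,0,0]},
  {"translation":[0.03,0,0],"turn":[0,0,0]},
  {"translation":[0.03,0,0],"turn":[0,0,0]},
  {"translation":[0,0,0],"turn":[0,0,0]},
  {"translation":[0,0,0],"turn":[0,0,0]},
  {"translation":[0,0,0],"turn":[0,0,0]},
  {"translation":[0,0,0],"turn":[0,0,0]},
  {"translation":[0,0,0],"turn":[0,0,0]},
  {"translation":[0,0,0],"turn":[0,0,0]},
  {"translation":[0,0,0],"turn":[0,0,0]},
])

```text
clock: 30.45
eef_pos: [594.8, -125.8, 144.9]
tool_rot: [1.807, 2.169, 0.479]
ft_force: [-6.1, -3.7, 6.7]
opening: 27.9
grasp_force: 28.7
```

```bash
python3 -c "
from h import *
tipinfo()
a=snap('scene');g=cv2.cvtColor(a['pixels'],cv2.COLOR_RGB2GRAY);print('cols 246..274')
for v in range(220,233): print(v,' '.join('%3d'%k for k in g[v,246:272]))"
```

```text
t 30.45 tip E,Y,N 54.98 -0.21 12.05 F E,Y,N 3.2 -2.5 8.9 axis.N 1.0 T [-0.86  1.4  -0.22] j7 0.61
cols 246..274
220  84  84  85  88  95 110 127 141 149 145 131 114 101  95 105 124 135 138 138 138 137 137 136 135 135 136
221  85  84  85  85  87  93 105 120 135 140 130 113  99  95 108 127 136 138 138 138 137 137 136 135 135 135
222  85  84  84  85  85  88  93 103 116 125 122 109  97  98 115 131 137 138 138 138 138 137 136 136 135 136
223  85  85  85  85  88  93  98 101 104 110 111 103  96 102 122 133 137 138 138 138 138 137 137 137 136 137
224  85  85  86  89  94 105 113 113 110 107 105  97  92 106 129 139 140 139 138 138 138 138 138 137 137 136
225  85  85  87  91 101 113 119 117 112 106 100  92  89 107 133 145 147 142 137 136 138 138 138 138 137 137
226  85  85  88  96 108 118 118 114 107  98  92  86  84 100 124 141 150 149 141 137 137 138 138 138 137 137
227  85  85  87  97 110 119 118 110 103  94  87  82  81  91 109 127 144 151 150 143 139 138 137 138 137 137
228  85  85  85  92 105 116 117 113 109 103  97  92  92  97 105 115 128 142 150 151 145 140 139 137 138 137
229  86  84  82  84  94 107 114 116 115 114 113 109 108 111 113 111 111 121 137 150 152 147 141 136 136 137
230  84  84  82  78  82  95 103 108 111 115 117 115 113 111 108 100  92  96 113 133 147 152 145 134 132 135
231  85  85  84  79  76  80  88  94  97 102 102 100  97  94  88  80  71  71  83 103 126 143 141 126 122 129
232  86  86  84  82  78  74  72  74  79  82  81  78  76  72  67  60  56  56  63  78  98 117 122 113 112 120
```

Call:
carry_out([
  {"translation":[0.03,0,0],"turn":[0,0,0]},
  {"translation":[0.03,0,0],"turn":[0,0,0]},
  {"translation":[0,0,0],"turn":[0,0,0]},
  {"translation":[0,0,0],"turn":[0,0,0]},
  {"translation":[0,0,0],"turn":[0,0,0]},
  {"translation":[0,0,0],"turn":[0,0,0]},
  {"translation":[0,0,0],"turn":[0,0,0]},
  {"translation":[0,0,0],"turn":[0,0,0]},
  {"translation":[0,0,0],"turn":[0,0,0]},
  {"translation":[0,0,0],"turn":[0,0,0]},
])

```text
clock: 31.5
eef_pos: [594.3, -124.0, 144.9]
tool_rot: [1.807, 2.169, 0.478]
ft_force: [-5.7, -3.7, 6.8]
opening: 27.2
grasp_force: 29.1
```

```bash
python3 -c "
from h import *
tipinfo()"
```

```text
t 31.5 tip E,Y,N 55.1 1.63 12.06 F E,Y,N 2.9 -2.6 8.8 axis.N 1.0 T [-1.11  1.33 -0.37] j7 0.61
```

```bash
python3 -c "
from h import *
a=snap('scene');g=cv2.cvtColor(a['pixels'],cv2.COLOR_RGB2GRAY);print('cols 246..274')
for v in list(range(204,214,3))+list(range(218,233)): print(v,' '.join('%3d'%k for k in g[v,246:272]))"
```

```text
cols 246..274
204 134 134 134 133 134 135 134 134 134 126 108  81  50  26  14  10   7   9   8  11   8   9   9   9  18  42
207 134 134 134 134 134 135 134 134 134 134 134 131 123 104  74  42  21  15  17  21  28  34  39  46  66  96
210 135 136 136 135 135 135 135 135 135 135 135 135 131 121 104  85  76  83 103 118 126 130 132 134 136 137
213 153 144 138 136 135 135 134 135 136 135 136 134 127 117 105  94  95 114 129 135 136 135 135 136 137 138
218  88  92 101 116 135 147 151 147 140 136 132 124 112 100  96 108 127 136 137 136 136 136 136 135 136 135
219  85  86  89  97 114 132 146 151 148 141 131 120 108  97  98 115 132 137 138 137 137 137 136 136 135 135
220  85  84  85  87  96 110 127 141 149 146 133 118 104  96 104 122 134 138 138 138 137 137 136 135 136 135
221  85  84  84  85  87  93 105 120 136 141 133 116 100  95 107 127 137 138 138 138 138 137 136 135 136 135
222  85  85  84  85  85  87  93 103 116 127 124 110  97  97 114 131 136 138 138 138 138 138 137 136 135 135
223  85  85  85  85  88  93  98 101 107 114 113 104  94 100 120 134 137 138 137 138 138 137 137 137 136 135
224  8
[... 265 characters left out ...]
 100 124 142 151 149 142 137 137 138 138 138 137 136
227  86  86  88  98 112 118 116 109 105  93  86  81  80  89 105 125 144 152 150 143 139 138 138 138 138 137
228  85  84  85  92 105 116 115 110 108 102  96  91  88  90  96 109 127 142 151 152 145 140 139 138 138 137
229  85  84  82  84  95 107 111 111 112 112 111 108 105 105 105 105 111 123 137 149 152 148 142 138 137 136
230  85  84  82  79  83  94 102 105 106 111 112 111 110 108 103  97  91  96 113 133 148 153 149 140 135 135
231  85  84  83  79  75  80  88  93  96  98  98  98  95  92  87  79  70  71  84 103 126 145 151 144 132 131
232  85  85  84  82  78  72  72  75  78  81  80  77  76  72  68  61  56  56  64  77  98 121 136 136 124 121
```

The blade tip's pixels did not move when I pushed sideways, so the blade is in the slot. I'll undo the sideways shift, then turn.

Call:
carry_out([
  {"translation":[-0.03,0,0],"turn":[0,0,0]},
  {"translation":[-0.03,0,0],"turn":[0,0,0]},
  {"translation":[-0.03,0,0],"turn":[0,0,0]},
  {"translation":[-0.02,0,0],"turn":[0,0,0]},
  {"translation":[0,0,0],"turn":[0,0,0]},
  {"translation":[0,0,0],"turn":[0,0,0]},
  {"translation":[0,0,0],"turn":[0,0,0]},
  {"translation":[0,0,0],"turn":[0,0,0]},
  {"translation":[0,0,0],"turn":[0,0,0]},
  {"translation":[0,0,0],"turn":[0,0,0]},
])

```text
clock: 32.55
eef_pos: [595.4, -126.9, 145.2]
tool_rot: [1.806, 2.17, 0.48]
ft_force: [-5.5, -0.9, 7.1]
opening: 27.2
grasp_force: 29.0
```

```bash
python3 -c "
from h import *
tipinfo()
a=snap('scene');g=cv2.cvtColor(a['pixels'],cv2.COLOR_RGB2GRAY);print('cols 246..274')
for v in list(range(204,214,3))+list(range(218,230,2)): print(v,' '.join('%3d'%k for k in g[v,246:272]))"
```

```text
t 32.55 tip E,Y,N 54.42 -1.36 12.09 F E,Y,N 2.1 0.2 8.8 axis.N 1.0 T [-0.48  1.15 -0.09] j7 0.62
cols 246..274
204 133 134 134 134 134 133 134 134 132 123 103  75  44  22  11  10  10  10  10  10   7  10   9  16  40  80
207 135 134 134 134 134 135 134 134 134 134 133 131 122 103  71  40  25  24  32  40  48  58  68  80  99 121
210 134 135 135 135 134 135 135 135 135 135 135 134 130 117  96  83  85 103 121 129 131 133 136 138 139 139
213 153 145 138 136 135 135 135 135 135 135 135 131 123 112 100  94 106 125 134 135 136 135 135 135 137 138
218  88  91 100 116 135 147 151 147 141 135 129 119 107  97  99 116 131 136 137 137 136 136 136 136 136 135
220  84  84  85  88  96 110 127 141 148 144 128 112 101  96 109 128 136 138 138 138 138 137 136 135 135 135
222  84  85  85  85  85  88  93 103 115 124 119 106  96 102 122 133 138 138 138 139 137 138 137 137 136 135
224  85  86  85  86  94 103 113 116 112 108 104  96  92 107 130 140 141 139 137 138 137 138 138 138 137 136
226  85  86  87  95 106 116 118 114 107  96  90  85  86 103 125 142 150 149 142 138 137 137 139 138 137 136
228  85  84  85  92 106 114 115 112 108 103  97  92  90  96 104 112 127 142 152 151 145 140 139 138 138 137
```

Call:
carry_out([
  {"translation":[0,0,0.006],"turn":[0,0,1]},
  {"translation":[0,0,0.006],"turn":[0,0,1]},
  {"translation":[0,0,0.006],"turn":[0,0,1]},
  {"translation":[0,0,0.006],"turn":[0,0,1]},
  {"translation":[0,0,0.005],"turn":[0,0,1]},
  {"translation":[0,0,0.005],"turn":[0,0,1]},
  {"translation":[0,0,0.005],"turn":[0,0,1]},
  {"translation":[0,0,0.005],"turn":[0,0,1]},
  {"translation":[0,0,0],"turn":[0,0,0]},
  {"translation":[0,0,0],"turn":[0,0,0]},
])

```text
clock: 33.6
eef_pos: [596.3, -126.8, 144.3]
tool_rot: [2.404, 1.635, 0.59]
ft_force: [-8.1, -1.8, 12.3]
opening: 27.2
grasp_force: 29.0
```

```bash
python3 -c "
from h import *
tipinfo()"
```

```text
t 33.6 tip E,Y,N 53.98 -1.41 10.88 F E,Y,N 2.3 -0.3 14.7 axis.N 1.0 T [-0.3   1.42  0.06] j7 0.07
```

N sank 1.2 mm over 32° under load, so the screw is turning. Continuing.

Call:
carry_out([
  {"translation":[0,0,0.0045],"turn":[0,0,1]},
  {"translation":[0,0,0.0045],"turn":[0,0,1]},
  {"translation":[0,0,0.0045],"turn":[0,0,1]},
  {"translation":[0,0,0.0045],"turn":[0,0,1]},
  {"translation":[0,0,0.0045],"turn":[0,0,1]},
  {"translation":[0,0,0.0045],"turn":[0,0,1]},
  {"translation":[0,0,0.0045],"turn":[0,0,1]},
  {"translation":[0,0,0.0045],"turn":[0,0,1]},
  {"translation":[0,0,0.0045],"turn":[0,0,1]},
  {"translation":[0,0,0.0045],"turn":[0,0,1]},
])

```text
clock: 34.6
eef_pos: [597.1, -126.3, 142.8]
tool_rot: [2.948, 0.743, 0.673]
ft_force: [-8.6, -0.5, 11.2]
opening: 27.4
grasp_force: 28.9
```

```bash
python3 -c "
from h import *
tipinfo();print((robot.state()['ft_torque']@N).round(3))"
```

```text
t 34.6 tip E,Y,N 53.75 -1.03 9.14 F E,Y,N 3.0 1.1 13.8 axis.N 1.0 T [-0.16  1.46  0.15] j7 -0.63
0.086
```

Call:
carry_out([
  {"translation":[0,0,0.0045],"turn":[0,0,1]},
  {"translation":[0,0,0.0045],"turn":[0,0,1]},
  {"translation":[0,0,0.0045],"turn":[0,0,1]},
  {"translation":[0,0,0.0045],"turn":[0,0,1]},
  {"translation":[0,0,0.0045],"turn":[0,0,1]},
  {"translation":[0,0,0.0045],"turn":[0,0,1]},
  {"translation":[0,0,0],"turn":[0,0,1]},
  {"translation":[0,0,0],"turn":[0,0,0]},
  {"translation":[0,0,0],"turn":[0,0,0]},
  {"translation":[0,0,0],"turn":[0,0,0]},
])

```text
clock: 35.6
eef_pos: [598.5, -126.5, 142.8]
tool_rot: [-2.993, -0.012, -0.657]
ft_force: [-9.3, -0.7, 13.9]
opening: 25.6
grasp_force: 29.7
```

```bash
python3 -c "
from h import *
tipinfo();st=robot.state();print((st['ft_torque']@N).round(3))
Rm=R.from_rotvec(st['tool_rot']).as_matrix();print(np.degrees(np.arctan2(Rm[:,1]@-LY,Rm[:,1]@-E)))"
```

```text
t 35.6 tip E,Y,N 52.39 -1.47 8.66 F E,Y,N 2.5 1.0 16.5 axis.N 1.0 T [-0.06  1.28  0.09] j7 -1.11
0.011
100.04766385023161
```

Call:
carry_out([
  {"translation":[0,0,0.004],"turn":[0,0,1]},
  {"translation":[0,0,0.004],"turn":[0,0,1]},
  {"translation":[0,0,0.004],"turn":[0,0,1]},
  {"translation":[0,0,0.004],"turn":[0,0,1]},
  {"translation":[0,0,0],"turn":[0,0,0]},
  {"translation":[0,0,0],"turn":[0,0,0]},
  {"translation":[0,0,0],"turn":[0,0,0]},
  {"translation":[0,0,0],"turn":[0,0,0]},
  {"translation":[0,0,0],"turn":[0,0,0]},
  {"translation":[0,0,0],"turn":[0,0,0]},
])

```text
clock: 36.6
eef_pos: [598.9, -127.1, 142.8]
tool_rot: [-2.913, 0.398, -0.624]
ft_force: [-10.2, -2.1, 17.1]
opening: 26.0
grasp_force: 30.0
```

```bash
python3 -c "
from h import *
tipinfo();st=robot.state();print((st['ft_torque']@N).round(3),st['effort'][6],st['opening'])
Rm=R.from_rotvec(st['tool_rot']).as_matrix();print(np.degrees(np.arctan2(Rm[:,1]@-LY,Rm[:,1]@-E)))"
```

```text
t 36.6 tip E,Y,N 52.05 -2.25 8.48 F E,Y,N 2.2 -0.2 19.9 axis.N 1.0 T [-0.28  1.4   0.18] j7 -1.39
0.168 -0.1309663150459528 25.964957990991003
116.03865830967366
```

Call:
carry_out([
  {"translation":[0,0,0],"turn":[0,0,1]},
  {"translation":[0,0,0],"turn":[0,0,1]},
  {"translation":[0,0,0],"turn":[0,0,0.5]},
  {"translation":[0,0,0],"turn":[0,0,0]},
  {"translation":[0,0,0],"turn":[0,0,0]},
  {"translation":[0,0,0],"turn":[0,0,0]},
  {"translation":[0,0,0],"turn":[0,0,0]},
  {"translation":[0,0,0],"turn":[0,0,0]},
  {"translation":[0,0,0],"turn":[0,0,0]},
  {"translation":[0,0,0],"turn":[0,0,0]},
])

```text
clock: 37.6
eef_pos: [598.8, -127.3, 142.7]
tool_rot: [-2.838, 0.643, -0.598]
ft_force: [-10.6, -2.0, 16.2]
opening: 25.7
grasp_force: 30.0
```

```bash
python3 -c "
from h import *
tipinfo();st=robot.state();print((st['ft_torque']@N).round(3),st['effort'][6],st['opening'])
Rm=R.from_rotvec(st['tool_rot']).as_matrix();print(np.degrees(np.arctan2(Rm[:,1]@-LY,Rm[:,1]@-E)))"
```

```text
t 37.6 tip E,Y,N 52.26 -2.37 8.44 F E,Y,N 2.9 -0.1 19.2 axis.N 1.0 T [-0.4   1.48  0.22] j7 -1.56
0.248 -0.2509604673832655 25.723399372047776
126.01770217775375
```

The torque is now 0.25 N m with no further sinking, so the screw is at its hard stop. I'll ease off the twist inside the slot's slack and lift out.

Call:
carry_out([
  {"translation":[0,0,0],"turn":[0,0,-1]},
  {"translation":[0,0,0],"turn":[0,0,-1]},
  {"translation":[0,0,0],"turn":[0,0,-1]},
  {"translation":[0,0,0],"turn":[0,0,-1]},
  {"translation":[0,0,-0.02],"turn":[0,0,-1]},
  {"translation":[0,0,-0.05],"turn":[0,0,0]},
  {"translation":[0,0,-0.05],"turn":[0,0,0]},
  {"translation":[0,0,-0.1],"turn":[0,0,0]},
  {"translation":[0,0,-0.1],"turn":[0,0,0]},
  {"translation":[0,0,-0.1],"turn":[0,0,0]},
])

```text
clock: 38.6
eef_pos: [588.9, -126.3, 153.2]
tool_rot: [-2.972, 0.143, -0.634]
ft_force: [0.3, -0.7, -2.0]
opening: 25.8
grasp_force: 30.0
```

Call:
carry_out([
  {"translation":[0,0,-0.2],"turn":[0,0,-1]},
  {"translation":[0,0,-0.3],"turn":[0,0,-1]},
  {"translation":[0,0,-0.3],"turn":[0,0,-1]},
  {"translation":[0,0,-0.3],"turn":[0,0,-1]},
  {"translation":[0,0,-0.3],"turn":[0,0,-1]},
  {"translation":[0,0,-0.3],"turn":[0,0,-1]},
  {"translation":[0,0,-0.3],"turn":[0,0,-1]},
  {"translation":[0,0,0],"turn":[0,0,-1]},
  {"translation":[0,0,0],"turn":[0,0,-1]},
  {"translation":[0,0,0],"turn":[0,0,-1]},
])

```text
clock: 39.6
eef_pos: [556.2, -132.7, 226.2]
tool_rot: [2.883, 0.899, 0.659]
ft_force: [0.1, -0.9, -0.8]
opening: 25.6
grasp_force: 30.0
```

```bash
python3 - <<'E'
from h import *
st=robot.state();print(st['clock'],st['eef_pos'],st['opening'],st['grasp_force'],st['ft_force'].round(1),st['joints'].round(2))
a=snap('scene','s10.png');b=snap('top','t10.png')
g=cv2.cvtColor(a['pixels'],cv2.COLOR_RGB2GRAY);print('cols 246..268')
for v in range(222,238): print(v,' '.join('%3d'%k for k in g[v,244:269]))
y=np.array([np.cos(np.radians(16)),np.sin(np.radians(16)),0])
go([510.3,254.3,215],np.array([0,0,-1.]),y,20)
E
```

```text
39.6 [ 556.16912992 -132.74994566  226.20804827] 25.623131989435727 29.988003275357187 [ 0.1 -0.9 -0.8] [-0.37 -0.22  0.61  2.   -0.07  0.93 -0.67]
cols 246..268
222  84  82  83  83  83  83  83  84  88  98 114 134 146 150 146 139 135 135 135 135 135 135 135 135 134
223  84  83  84  83  83  84  84  84  85  89  98 114 132 145 149 146 141 136 137 135 135 136 135 135 135
224  83  83  83  83  83  84  86  90  93  93  96 103 116 129 141 147 147 142 138 136 135 135 135 135 136
225  83  83  83  83  85  89  96 102 104 104 104 107 112 119 129 140 147 148 144 139 136 134 135 135 136
226  83  83  83  84  87  96 108 112 111 108 108 112 116 119 123 130 139 147 150 146 139 135 134 135 135
227  84  83  83  84  89 102 113 117 114 108 107 111 116 119 122 123 128 136 146 150 147 140 136 135 136
228  83  83  83  85  90 101 113 118 116 113 111 112 114 117 120 121 121 123 129 140 148 148 142 138 136
229  83  83  83  84  87  97 109 115 118 117 117 115 114 116 117 119 118 114 113 120 136 147 149 146 139
230  84  84  83  83  85  91 102 110 114 117 119 119 118 118 117 117 115 106  97  99 115 134 147 152 146
23
[... 188 characters left out ...]
2  94 109 126 140
233  83  83  83  83  82  80  77  75  75  78  84  87  85  82  77  70  63  59  59  69  79  86  91 102 118
234  84  84  83  84  83  82  80  75  71  68  71  71  67  63  60  60  60  61  65  74  81  83  85  89  99
235  83  82  83  83  82  83  82  80  77  74  72  71  67  62  64  68  71  73  76  80  83  82  84  83  87
236  84  83  84  83  84  83  84  83  82  81  81  78  76  74  75  79  79  80  82  82  83  83  83  83  84
237  83  84  83  83  83  83  83  83  83  83  83  83  81  81  82  82  82  83  83  82  84  83  83  83  83
turn/row x20 [ 0.285 -0.167 -0.879] deg [ 22.8 -13.4 -70.3]
shift/row x10 after turn [0.962 0.156 0.028] before turn [ 0.437 -0.87   0.053] mm [-46.  387.  -11.2]
```

```bash
python3 - <<'E'
from h import *
b=cv2.imread('pics/t10.png',0);print('cols 358..378')
for v in range(208,233): print(v,' '.join('%3d'%x for x in b[v,356:379]))
# expected image directions of E and LY near the slot
a=snap('scene');bb=snap('top');c=HU+55*E-1.4*LY+16*N
for s in (a,bb):
    q=proj(s,c);print(q.round(1),'E8',(proj(s,c+8*E)-q).round(1),'Y8',(proj(s,c+8*LY)-q).round(1),'N-4',(proj(s,c-4*N)-q).round(1))
    for th in (45,60,75): 
        d=np.cos(np.radians(th))*-E+np.sin(np.radians(th))*-LY;print(th,(proj(s,c+8*d)-q).round(1))
tipinfo()
E
```

```text
cols 358..378
208  96  96  98  94  97  98  97  97  93  97  93  95  96  96  92  96  93  95  95  96  96  97  95
209  95  96  97  95  99  96  93  95  96  98  99  91  93  96  94  98  96  94  96  96  97  96  99
210  97  92  94  98  97  93  95  95  94  99  96  93  96  95  96  95  91  94  94  96  94  98  93
211  92  97  98  96  96  95  93  97  95  94  93  97  97  94  95  93  93  94  95  94  94  94  94
212  97  95  91  94  95  97  94  93  95  90  97  98  92  97  98  97  95  95 100  96  98  95  94
213  95  93  92  94  97  96  95  96  93  93  96  95  92  94  96  93  95  95  96  98  96  95  97
214  95  94  95  93  95  96  95  93  96  95  96  98  97  97  94  97  98  97  96  90  95  94  91
215  94  95  98  95  92  96  94  98  95  95  88  93  90  94  93  99  98  95  94  92  95  94  96
216  95  96  93  92  94  96  96  92  95  97 105 112 115 121  99  97  96  95  98  92  95  96  97
217  96  94  94  95  96  95  92  89  95 129 144 140 145 148 124 104  94  95  94  95  93  94  98
218  94  98  95  95  94  94  94  93 128 149 153 147 152 148 150 132 103  95  94  95  91  92  93
219  96  96  94  97  94  93 10
[... 917 characters left out ...]
  89  85  69
229  94  95  95  96  94  94  95  94  96  93  97  94  97  98  97  93  93  90  82  82  84  58  20
230  99  93  94  95  94  98  94  94  96  93  94  95  89  90 100 107 102  84  55  61  59  33   7
231  93  96  97  97  94  97  88  92  90 109 107 110 105 116 156 166 155  98  55  16   9  12   9
232  90  94  88 104 122 154 154 152 155 169 165 169 165 176 202 203 183  88  40   9   9  10   4
[255.1 228.3] E8 [ 2.7 -0.9] Y8 [2.5 2. ] N-4 [-0.4  1.5]
45 [-3.7 -0.8]
60 [-3.5 -1.3]
75 [-3.1 -1.7]
[368.2 221. ] E8 [0.5 3. ] Y8 [-3.   0.6] N-4 [-0.3 -0.3]
45 [ 1.8 -2.6]
60 [ 2.4 -2. ]
75 [ 2.8 -1.4]
t 39.8 tip E,Y,N 55.95 0.23 102.19 F E,Y,N 1.0 0.3 -1.5 axis.N 1.0 T [-0.22  0.72 -0.02] j7 -0.68
```

In the top view the slot runs from (365,221.5) to (370,220.7), parallel to the hinge, so the screw is home. Now carrying the driver back, turning first.

Call:
carry_out([
  {"translation":[0,0,0],"turn":[0.285,-0.167,-0.879]},
  {"translation":[0,0,0],"turn":[0.285,-0.167,-0.879]},
  {"translation":[0,0,0],"turn":[0.285,-0.167,-0.879]},
  {"translation":[0,0,0],"turn":[0.285,-0.167,-0.879]},
  {"translation":[0,0,0],"turn":[0.285,-0.167,-0.879]},
  {"translation":[0,0,0],"turn":[0.285,-0.167,-0.879]},
  {"translation":[0,0,0],"turn":[0.285,-0.167,-0.879]},
  {"translation":[0,0,0],"turn":[0.285,-0.167,-0.879]},
  {"translation":[0,0,0],"turn":[0.285,-0.167,-0.879]},
  {"translation":[0,0,0],"turn":[0.285,-0.167,-0.879]},
])

```text
clock: 40.8
eef_pos: [557.0, -132.8, 226.5]
tool_rot: [2.524, 1.792, 0.351]
ft_force: [0.6, -0.5, -1.5]
opening: 26.0
grasp_force: 30.0
```

Call:
carry_out([
  {"translation":[0,0,0],"turn":[0.285,-0.167,-0.879]},
  {"translation":[0,0,0],"turn":[0.285,-0.167,-0.879]},
  {"translation":[0,0,0],"turn":[0.285,-0.167,-0.879]},
  {"translation":[0,0,0],"turn":[0.285,-0.167,-0.879]},
  {"translation":[0,0,0],"turn":[0.285,-0.167,-0.879]},
  {"translation":[0,0,0],"turn":[0.285,-0.167,-0.879]},
  {"translation":[0,0,0],"turn":[0.285,-0.167,-0.879]},
  {"translation":[0,0,0],"turn":[0.285,-0.167,-0.879]},
  {"translation":[0,0,0],"turn":[0.285,-0.167,-0.879]},
  {"translation":[0,0,0],"turn":[0.285,-0.167,-0.879]},
])

```text
clock: 41.8
eef_pos: [557.2, -132.6, 226.4]
tool_rot: [1.889, 2.509, -0.0]
ft_force: [-0.6, -0.5, -1.3]
opening: 25.6
grasp_force: 30.0
```

Call:
carry_out([
  {"translation":[0.962,0.156,0.028],"turn":[0,0,0]},
  {"translation":[0.962,0.156,0.028],"turn":[0,0,0]},
  {"translation":[0.962,0.156,0.028],"turn":[0,0,0]},
  {"translation":[0.962,0.156,0.028],"turn":[0,0,0]},
  {"translation":[0.962,0.156,0.028],"turn":[0,0,0]},
  {"translation":[0.962,0.156,0.028],"turn":[0,0,0]},
  {"translation":[0.962,0.156,0.028],"turn":[0,0,0]},
  {"translation":[0.962,0.156,0.028],"turn":[0,0,0]},
  {"translation":[0.962,0.156,0.028],"turn":[0,0,0]},
  {"translation":[0.962,0.156,0.028],"turn":[0,0,0]},
])

```text
clock: 42.8
eef_pos: [510.7, 256.1, 215.2]
tool_rot: [1.892, 2.506, 0.002]
ft_force: [0.3, 0.3, -1.2]
opening: 25.9
grasp_force: 30.0
```

```bash
python3 - <<'E'
from h import *
y=np.array([np.cos(np.radians(16)),np.sin(np.radians(16)),0])
go([510.3,254.3,201],np.array([0,0,-1.]),y,1,1)
st=robot.state();print(st['clock'],st['eef_pos'],st['opening'],st['ft_force'].round(1))
a=snap('scene','s11.png');p=st['eef_pos'];Rm=R.from_rotvec(st['tool_rot']).as_matrix();q=proj(a,p+87.4*Rm[:,2]);print('pred tip',q)
g=cv2.cvtColor(a['pixels'],cv2.COLOR_RGB2GRAY);x=int(q[0])-10;print('cols',x)
for v in range(int(q[1])-16,int(q[1])+6): print(v,' '.join('%3d'%k for k in g[v,x:x+24]))
E
```

```text
turn/row x1 [ 0.028  0.004 -0.022] deg [ 0.1  0.  -0.1]
shift/row x1 after turn [-0.041 -0.021  0.354] before turn [-0.041 -0.022  0.354] mm [ -0.4  -1.8 -14.2]
42.8 [510.67503275 256.1018056  215.15307572] 25.94433338954144 [ 0.3  0.3 -1.2]
pred tip [423.66079394 312.42816278]
cols 413
296 144 145 145 145 145 145 144 144 141 135 121 101  79  58  42  32  23  14  11  15  17  23  37  59
297 145 145 145 145 144 145 144 144 141 133 121 106  90  74  65  59  50  37  24  16  18  32  51  72
298 145 145 145 145 144 145 145 143 138 129 117 103  89  81  84  87  83  71  55  41  36  48  67  83
299 145 145 145 145 145 145 144 141 135 124 111  96  86  86  96 107 109 105  92  75  65  69  83  96
300 144 144 145 145 145 144 143 139 131 120 105  92  85  91 105 117 125 127 121 109  98  94  99 109
301 143 143 144 145 145 145 142 135 126 112 100  88  87  97 112 124 133 138 137 131 124 118 117 121
302 142 142 144 145 145 144 140 132 120 107  93  86  91 104 119 129 137 141 142 140 139 134 131 133
303 142 141 142 143 144 143 138 128 114 100  88  87  97 111 123 133 141 143 144 143 142 142 141 140
304 140 140 
[... 687 characters left out ...]

311 126 126 126 126 124 120 115 112 113 119 128 135 140 144 145 145 145 145 145 146 146 145 146 144
312 130 128 127 126 125 122 120 116 117 122 128 132 135 139 142 145 145 145 144 144 146 146 146 145
313 134 131 128 127 126 124 123 122 121 124 126 128 131 133 137 141 144 145 144 145 145 145 146 146
314 136 135 133 130 128 126 125 124 123 124 125 127 127 129 132 135 139 143 144 144 144 144 146 146
315 138 137 135 134 131 129 128 126 126 125 126 126 127 127 128 131 134 139 141 142 143 144 144 145
316 137 137 137 136 136 132 130 128 126 126 125 125 126 126 127 127 129 132 135 138 141 142 143 144
317 139 137 137 137 136 135 134 131 129 128 127 126 126 125 126 126 127 128 130 133 135 138 140 141
```

The blade tip shows at about (420,311) against a predicted (423.7,312.4). The driver has pivoted about 4° in the pads about the closing axis, so I'll tilt the tool to stand it upright and look again.

Call:
carry_out([
  {"translation":[0,-0.035,0],"turn":[0,0.5,0]},
  {"translation":[0,0,0],"turn":[0,0.5,0]},
  {"translation":[0,0,0],"turn":[0,0,0]},
  {"translation":[0,0,0],"turn":[0,0,0]},
  {"translation":[0,0,0],"turn":[0,0,0]},
  {"translation":[0,0,0],"turn":[0,0,0]},
  {"translation":[0,0,0],"turn":[0,0,0]},
  {"translation":[0,0,0],"turn":[0,0,0]},
  {"translation":[0,0,0],"turn":[0,0,0]},
  {"translation":[0,0,0],"turn":[0,0,0]},
])

```text
clock: 43.85
eef_pos: [509.6, 254.1, 215.3]
tool_rot: [-1.858, -2.465, -0.067]
ft_force: [0.2, 0.3, -0.3]
opening: 25.5
grasp_force: 30.0
```

```bash
cat > tipimg.py <<'E'
from h import *
st=robot.state();p=st['eef_pos'];print(st['clock'],p,st['opening'],st['ft_force'].round(1))
a=snap('scene');q=proj(a,[509.5,254.6,p[2]-87.4]);print('want tip',q, '30 above',proj(a,[509.5,254.6,p[2]-57.4]))
g=cv2.cvtColor(a['pixels'],cv2.COLOR_RGB2GRAY);x=int(q[0])-10;print('cols',x)
for v in range(int(q[1])-16,int(q[1])+5): print(v,' '.join('%3d'%k for k in g[v,x:x+24]))
E
python3 tipimg.py
```

```text
43.85 [509.63363759 254.06140576 215.32104393] 25.49942993536325 [ 0.2  0.3 -0.3]
want tip [423.64568926 311.36827634] 30 above [426.66261314 302.38574636]
cols 413
295 148 147 147 147 147 147 147 147 146 144 138 128 112  86  54  28  15  11   7   8   8  13  15  28
296 147 147 147 147 147 147 148 147 146 146 145 142 134 113  79  47  31  21  14  10   7  12  25  51
297 147 148 147 147 147 147 147 147 147 146 146 146 141 124  91  63  51  40  29  23  20  28  50  82
298 148 148 147 147 147 147 148 147 147 147 146 145 140 121  91  73  68  62  56  55  53  61  85 111
299 147 147 147 148 147 148 148 147 147 146 147 145 136 112  87  76  77  78  85  92  94  99 116 132
300 146 147 147 148 148 147 147 147 147 148 147 144 131 104  82  77  81  91 110 122 126 129 137 142
301 145 146 147 148 148 147 147 146 147 147 147 141 124  96  79  78  83 100 124 137 142 143 146 146
302 145 145 146 147 148 147 147 147 147 147 146 137 114  87  78  79  88 109 132 143 146 146 148 147
303 144 144 145 145 147 147 147 147 147 147 144 132 105  83  78  81  94 117 137 144 146 147 147 147
304 143 143 143 145 146 147 147 148
[... 464 characters left out ...]

309 129 129 130 130 130 132 133 136 140 138 123  99  84  87 101 121 138 147 148 148 147 148 148 146
310 128 128 128 129 129 130 131 132 134 130 114  93  87 101 120 134 143 147 149 148 149 148 147 146
311 129 129 129 128 128 128 130 130 130 123 104  88  95 117 134 144 146 147 147 148 148 148 148 147
312 132 130 129 128 129 128 128 128 127 118 101  94 108 127 140 146 147 147 147 147 148 148 149 147
313 136 134 131 129 128 129 128 128 126 119 107 107 118 131 139 143 146 147 147 146 147 148 149 148
314 138 137 135 133 130 128 128 128 127 123 118 118 125 130 134 138 142 145 147 146 146 147 148 149
315 140 139 138 136 133 130 129 128 128 126 124 125 127 130 131 134 137 141 144 144 144 146 146 148
```

The frame is sharper now: the tip is at (424.5,312) against a wanted (423.6,311.4), and the shank looks close to vertical. Lowering into the stand.

Call:
carry_out([
  {"translation":[-0.02,0,0.25],"turn":[0,0,0]},
  {"translation":[-0.02,0,0.25],"turn":[0,0,0]},
  {"translation":[-0.02,0,0.25],"turn":[0,0,0]},
  {"translation":[-0.02,0,0.25],"turn":[0,0,0]},
  {"translation":[-0.02,0,0.2],"turn":[0,0,0]},
  {"translation":[-0.015,0,0.2],"turn":[0,0,0]},
  {"translation":[-0.01,0,0.15],"turn":[0,0,0]},
  {"translation":[-0.01,0,0.1],"turn":[0,0,0]},
  {"translation":[0,0,0],"turn":[0,0,0]},
  {"translation":[0,0,0],"turn":[0,0,0]},
])

```text
clock: 44.9
eef_pos: [510.2, 253.4, 149.3]
tool_rot: [-1.858, -2.465, -0.067]
ft_force: [0.1, 0.3, -1.2]
opening: 25.5
grasp_force: 30.0
```

Call:
carry_out([
  {"translation":[-0.012,0,0.16],"turn":[0,0,0]},
  {"translation":[-0.012,0,0.16],"turn":[0,0,0]},
  {"translation":[-0.012,0,0.16],"turn":[0,0,0]},
  {"translation":[-0.012,0,0.16],"turn":[0,0,0]},
  {"translation":[-0.012,0,0.16],"turn":[0,0,0]},
  {"translation":[-0.012,0,0.16],"turn":[0,0,0]},
  {"translation":[-0.012,0,0.16],"turn":[0,0,0]},
  {"translation":[0,0,0],"turn":[0,0,0]},
  {"translation":[0,0,0],"turn":[0,0,0]},
  {"translation":[0,0,0],"turn":[0,0,0]},
])

```text
clock: 45.9
eef_pos: [510.4, 253.2, 104.5]
tool_rot: [-1.858, -2.465, -0.068]
ft_force: [-0.4, -0.0, -1.6]
opening: 25.8
grasp_force: 30.0
```

Call:
carry_out([
  {"translation":[0,0,0.05],"turn":[0,0,0]},
  {"translation":[0,0,0.05],"turn":[0,0,0]},
  {"translation":[0,0,0.04],"turn":[0,0,0]},
  {"translation":[0,0,0.04],"turn":[0,0,0]},
  {"translation":[0,0,0],"turn":[0,0,0]},
  {"translation":[0,0,0],"turn":[0,0,0]},
  {"translation":[0,0,0],"turn":[0,0,0]},
  {"translation":[0,0,0],"turn":[0,0,0]},
  {"translation":[0,0,0],"turn":[0,0,0]},
  {"translation":[0,0,0],"turn":[0,0,0]},
])

```text
clock: 46.9
eef_pos: [510.0, 253.5, 97.0]
tool_rot: [-1.858, -2.465, -0.067]
ft_force: [-0.2, 0.2, -0.6]
opening: 25.6
grasp_force: 30.0
```

Call:
carry_out([
  {"translation":[0,0,0.025],"turn":[0,0,0]},
  {"translation":[0,0,0.025],"turn":[0,0,0]},
  {"translation":[0,0,0.025],"turn":[0,0,0]},
  {"translation":[0,0,0],"turn":[0,0,0]},
  {"translation":[0,0,0],"turn":[0,0,0]},
  {"translation":[0,0,0],"turn":[0,0,0]},
  {"translation":[0,0,0],"turn":[0,0,0]},
  {"translation":[0,0,0],"turn":[0,0,0]},
  {"translation":[0,0,0],"turn":[0,0,0]},
  {"translation":[0,0,0],"turn":[0,0,0]},
])

```text
clock: 47.9
eef_pos: [510.0, 253.7, 94.0]
tool_rot: [-1.858, -2.465, -0.067]
ft_force: [-0.3, 0.5, -1.2]
opening: 25.7
grasp_force: 30.0
```

Call:
carry_out([
  {"translation":[0,0,0.025],"turn":[0,0,0]},
  {"translation":[0,0,0.02],"turn":[0,0,0]},
  {"translation":[0,0,0],"turn":[0,0,0]},
  {"translation":[0,0,0],"turn":[0,0,0]},
  {"translation":[0,0,0],"turn":[0,0,0]},
  {"translation":[0,0,0],"turn":[0,0,0]},
  {"translation":[0,0,0],"turn":[0,0,0]},
  {"translation":[0,0,0],"turn":[0,0,0]},
  {"translation":[0,0,0],"turn":[0,0,0]},
  {"translation":[0,0,0],"turn":[0,0,0]},
])

```text
clock: 48.9
eef_pos: [510.1, 254.0, 93.0]
tool_rot: [-1.858, -2.465, -0.067]
ft_force: [-1.3, -0.8, 5.0]
opening: 25.5
grasp_force: 30.0
```

Force has risen to 5 N at z = 93, the same height as at pick-up, so the shoulder is on the block. Releasing and rising straight up.

Call:
carry_out([
  {"translation":[0,0,0],"turn":[0,0,0]},
  {"translation":[0,0,0],"turn":[0,0,0]},
  {"translation":[0,0,0],"turn":[0,0,0]},
  {"translation":[0,0,0],"turn":[0,0,0]},
  {"translation":[0,0,0],"turn":[0,0,0]},
  {"translation":[0,0,0],"turn":[0,0,0]},
  {"translation":[0,0,0],"turn":[0,0,0]},
  {"translation":[0,0,0],"turn":[0,0,0]},
  {"translation":[0,0,0],"turn":[0,0,0]},
  {"translation":[0,0,0],"turn":[0,0,0]},
], jaw=0)

```text
clock: 49.9
eef_pos: [509.9, 253.9, 92.2]
tool_rot: [-1.858, -2.465, -0.067]
ft_force: [-0.5, 0.3, -0.1]
opening: 86.2
grasp_force: 0.0
```

Call:
carry_out([
  {"translation":[0.01,0,-0.15],"turn":[0,0,0]},
  {"translation":[0.02,0,-0.25],"turn":[0,0,0]},
  {"translation":[0.03,0,-0.4],"turn":[0,0,0]},
  {"translation":[0.03,0,-0.4],"turn":[0,0,0]},
  {"translation":[0.03,0,-0.4],"turn":[0,0,0]},
  {"translation":[0.03,0,-0.4],"turn":[0,0,0]},
  {"translation":[0.03,0,-0.4],"turn":[0,0,0]},
  {"translation":[0.03,0,-0.4],"turn":[0,0,0]},
  {"translation":[0.03,0,-0.4],"turn":[0,0,0]},
  {"translation":[0,0,0],"turn":[0,0,0]},
])

```text
clock: 50.9
eef_pos: [511.1, 255.2, 224.0]
tool_rot: [-1.859, -2.467, -0.075]
ft_force: [0.8, 0.6, 0.4]
opening: 87.1
grasp_force: 0.0
```

Call:
carry_out([
  {"translation":[0,-0.6,-0.3],"turn":[0,0,0]},
  {"translation":[0,-0.6,-0.3],"turn":[0,0,0]},
  {"translation":[0,-0.6,-0.3],"turn":[0,0,0]},
  {"translation":[0,-0.3,-0.2],"turn":[0,0,0]},
  {"translation":[0,0,0],"turn":[0,0,0]},
  {"translation":[0,0,0],"turn":[0,0,0]},
  {"translation":[0,0,0],"turn":[0,0,0]},
  {"translation":[0,0,0],"turn":[0,0,0]},
  {"translation":[0,0,0],"turn":[0,0,0]},
  {"translation":[0,0,0],"turn":[0,0,0]},
])

```text
clock: 51.9
eef_pos: [429.7, 228.3, 263.9]
tool_rot: [-1.858, -2.465, -0.065]
ft_force: [0.7, 0.2, 0.7]
opening: 87.3
grasp_force: 0.0
```

```bash
python3 - <<'E'
from h import *
st=robot.state();print(st['clock'],st['eef_pos'],st['opening'],st['ft_force'].round(1))
a=snap('scene','s12.png');b=snap('top','t12.png')
for n,s,o in(('s',a,'pics/s0.png'),('t',b,'pics/t0.png')):
    i0=cv2.imread(o,0);i1=cv2.cvtColor(s['pixels'],cv2.COLOR_RGB2GRAY)
    m=((cv2.absdiff(i0,i1)>40)*255).astype(np.uint8);m=cv2.morphologyEx(m,cv2.MORPH_OPEN,np.ones((3,3)))
    k,l,q,c=cv2.connectedComponentsWithStats(m);print(n,[(x[:5].tolist()) for x in q[1:] if x[4]>20])
for s,x,y in((a,412,290),(b,200,250)):
    m=(s['pixels'][y:y+45,x:x+40].max(2)<40);print(m.sum(),np.argwhere(m).mean(0)+[y,x]);
    i=cv2.cvtColor(cv2.imread('pics/s0.png' if s is a else 'pics/t0.png'),4)[y:y+45,x:x+40].max(2)<40;print(i.sum(),np.argwhere(i).mean(0)+[y,x])
g=cv2.cvtColor(b['pixels'],cv2.COLOR_RGB2GRAY)
for v in range(215,231): print(v,' '.join('%3d'%k for k in g[v,358:378]))
E
```

```text
51.9 [429.67466336 228.31519636 263.85922955] 87.27070150871266 [0.7 0.2 0.7]
s [[458, 53, 33, 94, 1358], [541, 122, 7, 6, 31], [534, 144, 46, 34, 865], [459, 160, 42, 31, 581], [422, 175, 71, 70, 2498], [556, 180, 84, 121, 3968], [476, 193, 76, 148, 5258], [221, 205, 24, 18, 229], [254, 215, 19, 19, 102], [262, 240, 9, 7, 46], [271, 242, 16, 10, 73], [438, 263, 25, 52, 785], [460, 287, 36, 64, 796], [323, 308, 30, 50, 759], [442, 321, 25, 31, 366], [349, 332, 6, 5, 26], [370, 334, 27, 41, 594], [447, 358, 25, 34, 418], [463, 368, 9, 10, 64], [375, 383, 46, 14, 248], [337, 436, 10, 8, 51]]
t [[203, 193, 25, 16, 104], [245, 203, 16, 32, 358], [386, 206, 7, 16, 69], [0, 221, 297, 259, 26481], [342, 222, 42, 19, 237], [365, 223, 7, 4, 24], [384, 223, 5, 5, 23], [254, 247, 25, 7, 81], [230, 304, 8, 14, 67], [76, 393, 13, 7, 42], [0, 429, 101, 51, 2266], [292, 441, 9, 9, 63]]
352 [319.30397727 421.62215909]
395 [318.6        422.48860759]
403 [267.43672457 213.35235732]
127 [268.88976378 218.11811024]
215  91  92  92  90  92  92  86  89  84  91  90  92  91  93  90  90  90  90  91  91
216 
[... 555 characters left out ...]
 135 145  99  89  90  90  90
223  88  91  91  81  75 137 134 109 122 128 129 135 137 145 136  87  92  93  88  90
224  92  89  89  81  61  99 142 144 139 140 141 136 138 133 101  89  93  88  90  93
225  88  89  92  86  68  69 119 140 147 153 145 138 123 105  91  88  91  90  92  92
226  89  94  92  91  84  52  63  98 125 134 120 113  86  82  89  91  92  94  90  93
227  91  89  93  91  86  73  69  57  67  69  65  57  78  91  90  94  88  92  91  92
228  90  91  90  91  91  89  86  69  71  71  70  77  92  94  91  93  96  92  92  92
229  90  90  87  92  94  87  91  92  89  91  92  93  90  86  85  87  87  94 101 100
230  88  91  90  91  91  88  94  92  89  90  90  87  90 100  98 100  99 116 155 153
```

The frame differences show all four look-alikes changed. I'll check through the saved frames when that happened, and whether they moved.

```bash
python3 - <<'E'
from h import *
for f in ('s0','s1','s6','s7','s8','s9','s10','s11','s12','t0','t7','t8','t10','t12'):
    h=cv2.cvtColor(cv2.imread(f'pics/{f}.png'),cv2.COLOR_BGR2HSV);o=[]
    for lo,hi in (((3,180,100),(14,255,255)),((50,150,50),(75,255,255)),((84,130,60),(98,255,255))):
        m=cv2.inRange(h,lo,hi);k,l,q,c=cv2.connectedComponentsWithStats(m)
        o.append([(c[i].round(0).astype(int).tolist(),int(q[i,4])) for i in range(1,k) if q[i,4]>40])
    print(f,o)
E
```

```text
s0 [[([381, 344], 97)], [([450, 280], 317)], [([330, 326], 293), ([460, 360], 338)]]
s1 [[([381, 344], 96)], [([280, 260], 41), ([450, 280], 314)], [([330, 326], 291), ([460, 360], 335)]]
s6 [[([347, 315], 433)], [([280, 260], 46), ([458, 353], 463)], [([398, 384], 648), ([336, 417], 597)]]
s7 [[([347, 315], 432)], [([280, 260], 41), ([459, 353], 477)], [([398, 384], 649), ([336, 416], 596)]]
s8 [[([347, 315], 431)], [([280, 260], 41), ([458, 353], 484)], [([398, 384], 655), ([336, 416], 596)]]
s9 [[([347, 315], 434)], [([280, 260], 41), ([458, 353], 459)], [([398, 384], 651), ([336, 416], 596)]]
s10 [[([347, 315], 433)], [([280, 260], 42), ([458, 353], 463)], [([398, 384], 650), ([336, 417], 598)]]
s11 [[([347, 315], 432)], [([280, 260], 41), ([458, 353], 485)], [([398, 384], 652), ([336, 417], 597)]]
s12 [[([347, 315], 434)], [([280, 260], 42), ([459, 353], 472)], [([398, 384], 651), ([336, 416], 594)]]
t0 [[([517, 120], 90), ([215, 227], 44)], [([330, 221], 62), ([228, 309], 50)], [([251, 209], 57), ([177, 266], 54)]]
t7 [[([517, 120], 92), ([269, 245], 282)], [([330, 221], 65)], [([216, 195], 265), ([211, 238], 176)]]
t8 [[([517, 120], 92), ([269, 245], 280)], [([330, 222], 65)], [([216, 195], 263), ([215, 234], 67)]]
t10 [[([517, 120], 92), ([269, 245], 280)], [([330, 222], 65), ([198, 292], 278)], [([216, 195], 265), ([207, 242], 278)]]
t12 [[([517, 120], 90), ([269, 245], 280)], [([330, 221], 64)], [([216, 195], 261), ([215, 234], 81)]]
```

The look-alikes shifted between the frames at about 0.2 s and 16.6 s. All four moved, including ones far from the arm's path, which stayed above z ≈ 200 in that area. They seem to have toppled on their own, being balanced on their blades, and they have been still ever since. As told, I'm leaving them. The driver is back where it started, the slot is parallel to the hinge and the cover is shut, so I'm handing in.

```bash
python3 -c "
from rig import robot
print(robot.sign_off())"
```

```text
the job is handed in; nothing more can be done
None
```

I handed the job in at about 52 s: the cover is shut, the screw turned to its hard stop and the screwdriver back in its stand; the one oddity is that all four look-alikes fell over early on, apparently by themselves, and I left them where they lay.

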